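# Pour the nuts from the spout carton

## Task

Empty the full carton of nuts into the white bowl: first, with the carton still lying flat, pull its folded end spout fully out by the tab, then tip it over the bowl so that all six nuts end up in the bowl. Then lay the emptied carton down flat, same way up, close beside the one that is already empty, side by side and parallel with its spout pointing the same way, and leave everything else standing where it is.

Things in the scene. Friction and masses are not known exactly. Their poses are not given: they have to be found in the camera images.
- carton: The full carton, kraft card, lying flat: 150 mm long (its x), 62 mm wide (y), 52 mm high (z), walls 3 mm, about 0.3 kg with its six nuts; clear window in the top, spout shut. Origin: centre of the underside. The -x end is the spout; the rest is closed and rigid and can be gripped by the side walls. Kept level it holds the nuts; with the spout out, tip its -x end down 35 to 45 degrees, slowly.
- spout (a joint): Angle of the full carton's spout, rad: 0 folded shut (its panel is the whole -x end wall), 1.22 fully out at a stop. It turns about the fold along that end's bottom edge: the upper edge swings out and down. Stays where it is left; 0.6 N at the tab moves it (the carton slides at about 1.5 N). Fully out and level, the panel still rises outward by 20 degrees and keeps the nuts in.
- carton_fold (a point): Middle of the fold (hinge line) of the full carton's spout: 74 mm from the carton's centre towards -x, 3 mm above the underside. The panel reaches 49 mm from the fold, is 55 mm wide, 2.5 mm thick, with 2 mm quarter-round cheeks at its sides (radius 45 mm, 51 mm apart inside) that fold into the carton.
- spout_tab (a point): Middle of the rounded pull tab on the panel's free edge, 58 mm from the fold; the tab is 28 mm wide and reaches from 49 to 65 mm from the fold. With the spout shut it stands upright, 52 to 68 mm above the worktop; its back (+x side) is free above the carton's top, so a fingertip can push it outward.
- empty_carton: The carton that is already empty, same make and size (150 x 62 x 52 mm), lying the same way up with its spout standing out at its -x end (reaching 136 mm from the centre, 28 mm high at the tab). Loose, 0.2 kg. Origin: centre of the underside, x along its length, z up.
- bowl: White serving bowl, loose, round, 140 mm across the rim, 55 mm high, wall 4 mm, 0.4 kg. Origin: centre of the underside, z up.
- garlic: Garlic bulb, 56 mm across and high; bystander. Origin: centre of the underside.
- lemon: Lemon, 71 x 53 x 51 mm; bystander. Origin: centre of the underside.
- jar: Olive jar with a green lid, 70 mm across, 101 mm high; bystander. Origin: centre of the underside.
- mill: Dark wooden pepper mill, 58 mm across, 170 mm high; bystander. Origin: centre of the underside.
- shaker: Glass salt shaker with a metal cap, 43 mm across, 91 mm high; bystander. Origin: centre of the underside.
- nut0: One of the six round brown nuts in their shells, 23 mm across, 10 g, at first inside the full carton; rolls freely. Origin: its centre.
- nut1: One of the six round brown nuts in their shells, 23 mm across, 10 g, at first inside the full carton; rolls freely. Origin: its centre.
- nut2: One of the six round brown nuts in their shells, 23 mm across, 10 g, at first inside the full carton; rolls freely. Origin: its centre.
- nut3: One of the six round brown nuts in their shells, 23 mm across, 10 g, at first inside the full carton; rolls freely. Origin: its centre.
- nut4: One of the six round brown nuts in their shells, 23 mm across, 10 g, at first inside the full carton; rolls freely. Origin: its centre.
- nut5: One of the six round brown nuts in their shells, 23 mm across, 10 g, at first inside the full carton; rolls freely. Origin: its centre.

How it is judged:
By the outcome, as a careful person would: the job done as asked, in the order asked, and still so for the second after the job is handed in, with the robot touching nothing.
It also fails if it takes over 72 s, if anything falls off the work surface, if the arm or the gripper's body presses on something with over 40 N, if the wrist force passes 120 N, or if a joint passes its speed limit or range.

## Robot

A 7-joint arm with a two-finger parallel gripper is mounted at the origin on a cart in front of the work surface, level with it; the furniture and walls round the work are solid. World frame = base frame: x ahead of the robot, y to its left, z up, the work surface at z = 0. Lengths are in m, angles in rad, forces in N, time in s.
With the tool pointing down it reaches from about 0.425 to 0.925 m from the base axis. Payload 6.8 kg.
Tool frame: the origin (TCP) lies between the finger pads; the fingertips stand r.tcp_to_tips ahead of it and the grasp point (between the pads) lies 3 mm ahead of it (r.tcp_to_tips is the distance from the TCP to the fingertips, in m); z points along the fingers, y is the line along which they close (so a half turn about z gives the same grasp; the last joint's range is limited). The gripper opens to 85 mm and grips with 20 to 120 N. Pads are 22 mm wide; open, the fingers measure 114 mm over their backs; the gripper's body (76 mm by 85 mm) begins 54 mm behind the grasp point. The pads swing forward as they close: fully open they stand 13 mm farther back than shut.
Start: joints at [-1.313, 0.477, 0.022, 1.555, -0.011, 1.109, -0.083], TCP at [0.241, 0.63, 0.253] pointing down, gripper open.
Joint ranges: [-2.96, 2.96], [-0.34, 2.1], [-1.41, 1.46], [0.24, 2.44], [-1.37, 4.51], [0.17, 1.92], [-2.96, 2.96]. Speed limits (rad/s): [2.39, 2.39, 3.14, 3.14, 3.14, 3.14, 3.14].

## Interface

Orientations are given as a rotation vector (axis times angle).
In Python, from bench import r gives the robot as it stands. The module is installed in compiled form; this text tells all that it offers.
- The arm moves only by the tool step_arm, never from a script. Its argument "moves" is a list of rows, each an object of numbers: "rx", "ry", "rz": the turn, a rotation vector about the tool's x, y, z in degrees; "dx", "dy", "dz": the shift along the tool's x, y, z in mm; "gripper": the opening, from -1 (shut) to 1 (fully open). In form: [{"rx": .., "ry": .., "rz": .., "dx": .., "dy": .., "dz": .., "gripper": ..}, ...]. A call has 1 to 20 rows; each row shifts and turns the commanded pose from where the row before left it, along the tool's axes as they then stand; what a row does not reach is not made up. A row lasts 1/8 s, in which the tool goes at most 62.5 mm and 10.7 degrees, less where a joint would pass 70% of its speed; a pose out of reach is approached as far as the arm can. A call is refused whole if a number of a shift passes 62.5 or a number of a turn 10.7, either way. A call with a gripper value outside its range is refused whole. The fingers move at their own pace and stop on an object; "grip_force" is the grip in N (left out, the last holds). Time passes only in rows, so rows that do not move let the fingers close. It gives the time, the measured TCP pose, the force, the opening and the grip force at its end, in the units of the state.
- r.get_obs(): the state, without advancing time (a new reading comes with each control period).
- r.grab_frame(name): name is "scene" or "side" or "wrist"; returns the picture (480x640x3 uint8, blue, green, red); there is no depth.
- r.camera_info(name): a dict with "mtx" (3x3 intrinsics, pixels), "rvec" (rotation vector, rad) and "tvec" (3), from world to camera coordinates, as OpenCV has them. Camera axes: x right, y down, z forward; pixel columns grow to the right and rows downward; lengths in m; the calibration is good to about 2 mm. The wrist camera is an equidistant fisheye: a pixel r from the principal point sees the ray r / f radians off the axis. A picture is of the moment at which its call begins: read the wrist's pose just before it. camera_info takes no time and is no camera call; for the wrist camera it gives the pose at the moment of the call.
- r.hand_in(): hands the job in; it is judged then, once.
The state is a dict: "clock": time; "joints": joint angles; "qvel": joint speeds; "tau": joint torques, N m; "tcp_pos": TCP position; "orientation": TCP orientation; "contact_force": force on the tool from outside, world axes, zero at the start; "moment": the same for the moment, N m; "grip_width": finger opening in m; "gripper_force": force on a finger pad.
Only numpy, scipy, OpenCV 4.12 (cv2) and the standard library are available. Lean on these libraries where they do the work, as an engineer would, in place of code of your own. Each camera call takes 0.05 s, during which the arm holds its last target. There are 200 camera calls.

## Working session

There is one attempt and no reset: what is moved stays moved. The work goes in short steps, Python scripts to look and compute and a tool call to move; the robot and the scene stay as the last step left them, time stands still between calls to the robot, and variables do not carry over. Pictures are saved under pics/ and viewed, at most 10 in all, crops included, and the job is handed in when it is done.

Besides the shell and the picture viewer there is one more tool, called after "Request:" by a JSON object that holds its "op" and its "data", one argument or row to a line. step_arm: Moves the arm, as the interface text tells. Its arguments: {"type":"object","properties":{"moves":{"type":"array","items":{"type":"object","properties":{"rx":{"type":"number"},"ry":{"type":"number"},"rz":{"type":"number"},"dx":{"type":"number"},"dy":{"type":"number"},"dz":{"type":"number"},"gripper":{"type":"number"}}}},"grip_force":{"type":"number"}},"required":["moves"]}

```bash
mkdir -p pics; python3 - <<'E'
from bench import r
import cv2
o=r.get_obs();print(o['clock'],o['tcp_pos'],o['orientation'],r.tcp_to_tips,o['grip_width'])
for n in ("scene","side"):
    cv2.imwrite(f"pics/{n}0.png",r.grab_frame(n))
    c=r.camera_info(n);print(n,c)
E
```

```text
0.0 [0.24123472 0.62982765 0.25232853] [-5.71249034e-01 -3.08902807e+00  2.84205021e-03] 0.022 0.08540058777987189
scene {'mtx': array([[442.29116275,   0.        , 323.82039951],
       [  0.        , 442.29116275, 246.16478857],
       [  0.        ,   0.        ,   1.        ]]), 'rvec': array([ 2.33066568, -0.64659027,  0.25724328]), 'tvec': array([-0.51120766,  0.27368526,  0.74661588])}
side {'mtx': array([[481.25899598,   0.        , 318.58899457],
       [  0.        , 481.25899598, 237.93026484],
       [  0.        ,   0.        ,   1.        ]]), 'rvec': array([ 1.98218447, -0.6345628 ,  0.35673982]), 'tvec': array([-0.49566623,  0.23187043,  0.66693511])}
```

View pics/scene0.png

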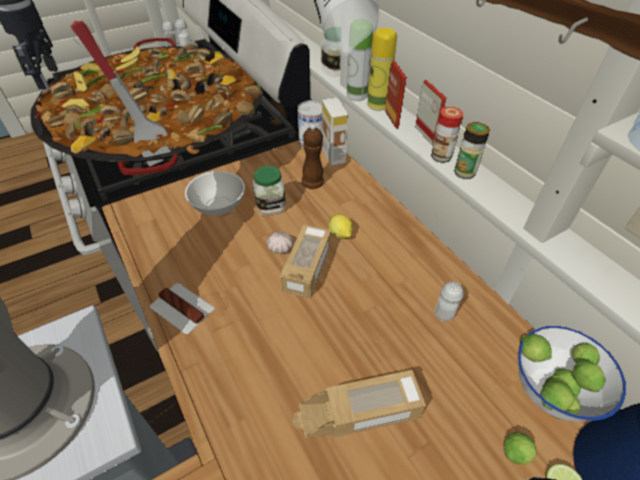

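View pics/side0.png

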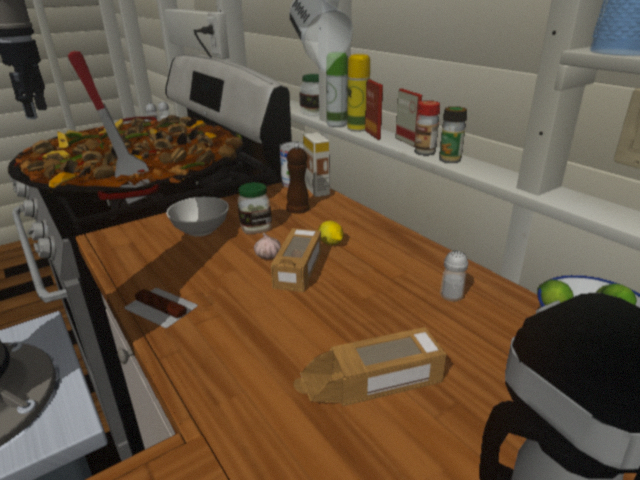

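```bash
python3 - <<'E'
import cv2,numpy as np
a=cv2.imread('pics/scene0.png');b=cv2.imread('pics/side0.png')
A=cv2.resize(a[215:305,255:365],(800,600)[:1]*1+(600,),interpolation=3) if 0 else cv2.resize(a[210:310,260:360],(400,400),interpolation=2)
B=cv2.resize(b[215:315,245:345],(400,400),interpolation=2)
C=cv2.resize(a[360:450,285:435],(400,200),interpolation=2)
C=cv2.resize(a[360:450,285:435],(400,200),interpolation=2)
D=cv2.resize(b[320:410,290:450],(400,200),interpolation=2)
cv2.imwrite('pics/crop1.png',np.vstack([np.hstack([A,B]),np.hstack([C,D])]))
E
```

```text
(no output)
```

View pics/crop1.png

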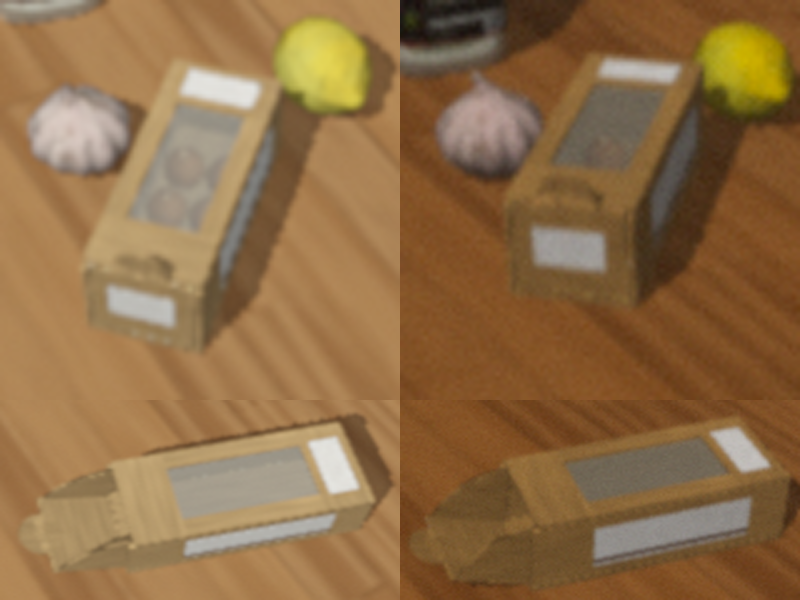

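```bash
cat > h.py <<'E'
import numpy as np,cv2
from scipy.optimize import least_squares
from bench import r
CI={n:r.camera_info(n) for n in("scene","side")}
def proj(n,P):
    c=CI[n];return cv2.projectPoints(np.array(P,float).reshape(-1,3),c['rvec'],c['tvec'],c['mtx'],None)[0][:,0]
def ray(n,uv,z):
    c=CI[n];R=cv2.Rodrigues(c['rvec'])[0];C=-R.T@c['tvec'];d=R.T@np.linalg.inv(c['mtx'])@np.array([*uv,1]);return C+d*(z-C[2])/d[2]
def W(p,L):
    L=np.array(L,float);c,s=np.cos(p[2]),np.sin(p[2]);return np.c_[p[0]+c*L[:,0]-s*L[:,1],p[1]+s*L[:,0]+c*L[:,1],L[:,2]]
def fit(obs,p0):
    f=lambda p:np.concatenate([(proj(n,W(p,np.array([o[0] for o in ob])/1e3))-np.array([o[1] for o in ob])).ravel() for n,ob in obs.items()])
    s=least_squares(f,p0,loss='soft_l1');return s.x,f(s.x).reshape(-1,2)
E
cat > fit0.py <<'E'
from h import *
A=lambda u,v:(260+u/4,210+v/4); B=lambda u,v:(245+(u-400)/4,215+v/4)
C=lambda u,v:(285+u*.375,360+(v-400)*.45); D=lambda u,v:(290+(u-400)*.4,320+(v-400)*.45)
full={"scene":[((-75,31,52),A(88,268)),((-75,31,0),A(90,322)),((-75,-31,0),A(205,350)),((75,31,52),A(178,62)),((75,-31,52),A(282,80))],
"side":[((-75,31,52),B(508,205)),((-75,31,0),B(512,290)),((-75,-31,0),B(637,303)),((75,31,52),B(588,55)),((75,-31,52),B(703,66))]}
emp={"scene":[((75,31,52),C(340,423)),((75,-31,52),C(376,500)),((75,-31,0),C(368,535)),((-75,31,52),C(112,462)),((-75,-31,52),C(130,540)),((-136,0,28),C(20,535))],
"side":[((75,31,52),D(740,420)),((75,-31,52),D(790,472)),((75,-31,0),D(780,540)),((-75,31,52),D(510,462)),((-75,-31,52),D(535,520)),((-75,-31,0),D(535,585)),((-136,0,28),D(410,545))]}
def guess(o):
    P=[ray("scene",uv,l[2]/1e3) for l,uv in o["scene"]]; c=np.mean(P,0)
    i=[k for k,(l,_) in enumerate(o["scene"]) if l[0]==75][0]; j=[k for k,(l,_) in enumerate(o["scene"]) if l[0]==-75 and l[1]==31][0]
    d=P[i]-P[j];return [c[0],c[1],np.arctan2(d[1],d[0])]
pf,ef=fit(full,guess(full));pe,ee=fit(emp,guess(emp))
if __name__=="__main__":
    print('full',pf.round(4),ef.round(1).tolist());print('empty',pe.round(4),ee.round(1).tolist())
    # bowl rim
    for n,l,rr in(("scene",(186,194),(245,191)),("side",(167,213),(229,209))):
        print('bowl',n,(ray(n,l,.055)+ray(n,rr,.055))/2, np.linalg.norm(ray(n,l,.055)-ray(n,rr,.055)))
    for n,uv,z,nm in(("scene",(280,243),.028,'garlic'),("scene",(342,227),.026,'lemon'),("scene",(268,175),.1,'jar'),("scene",(313,130),.168,'mill'),("scene",(452,288),.09,'shaker'),
     ("side",(266,247),.028,'garlic'),("side",(331,233),.026,'lemon'),("side",(252,190),.1,'jar'),("side",(297,151),.168,'mill'),("side",(456,256),.09,'shaker')):
        print(nm,n,ray(n,uv,z).round(3))
    a=cv2.imread('pics/scene0.png');b=cv2.imread('pics/side0.png')
    m=[]
    for n,im in(("scene",a),("side",b)):
        for p in(pf,pe):
            Q=proj(n,W(p,np.array([(x,y,z) for x in(-75,75) for y in(-31,31) for z in(0,52)])/1e3))
            for i in range(8):
                for k in(1,2,4):
                    if not i&k: cv2.line(im,tuple((Q[i]*16).astype(int)),tuple((Q[i|k]*16).astype(int)),(0,0,255),1,cv2.LINE_AA,4)
        m.append(im)
    c=[cv2.resize(m[0][160:310,170:370],(400,300)),cv2.resize(m[1][140:290,150:350],(400,300)),cv2.resize(m[0][340:460,280:440],(400,300)),cv2.resize(m[1][300:420,290:450],(400,300))]
    cv2.imwrite('pics/fit.png',np.vstack([np.hstack(c[:2]),np.hstack(c[2:])]))
E
python3 fit0.py
```

```text
full [0.5686 0.019  0.753 ] [[-0.7, -1.5], [0.5, 0.7], [0.5, 0.4], [-0.4, -1.4], [0.8, -0.4], [-1.0, -0.7], [-0.2, 1.7], [0.6, 1.8], [-0.1, 0.0], [0.1, -0.4]]
empty [ 0.5089 -0.3072 -0.3315] [[0.9, -0.9], [0.8, -0.0], [-1.7, -3.1], [-1.0, -0.7], [0.9, 1.9], [0.3, -1.4], [0.2, -1.2], [1.0, 2.7], [1.1, 0.0], [-4.2, -0.2], [-0.3, 4.2], [-0.5, 3.5], [-0.5, -0.3]]
bowl scene [0.47415943 0.28815142 0.055     ] 0.13694438146033755
bowl side [0.47606027 0.29068923 0.055     ] 0.13803332146849934
garlic scene [0.539 0.09  0.028]
lemon scene [0.684 0.064 0.026]
jar scene [0.587 0.231 0.1  ]
mill scene [0.715 0.246 0.168]
shaker scene [ 0.735 -0.224  0.09 ]
garlic side [0.54  0.095 0.028]
lemon side [0.686 0.069 0.026]
jar side [0.584 0.227 0.1  ]
mill side [0.703 0.222 0.168]
shaker side [ 0.735 -0.228  0.09 ]
```

View pics/fit.png

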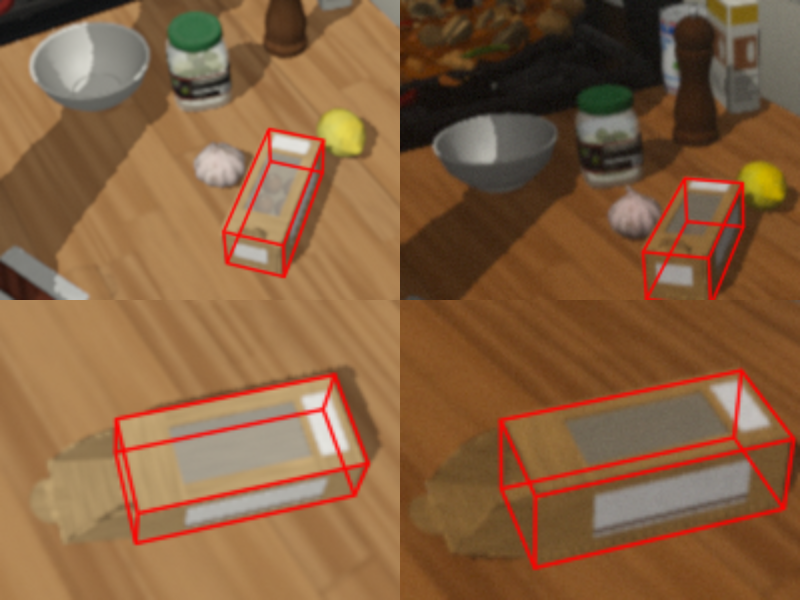

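```bash
cat >> h.py <<'E'
from scipy.spatial.transform import Rotation as Ro
def Rdown(ang,tilt=0):
    # tool y at world angle ang; tilt: fingers tilt so that -(carton x) end goes down
    y=np.array([np.cos(ang),np.sin(ang),0]);z=np.array([0,0,-1.]);R=np.c_[np.cross(y,z),y,z]
    return Ro.from_rotvec(-y*tilt).as_matrix()@R if tilt else R
def togo(pos,R=None):
    o=r.get_obs();R0=Ro.from_rotvec(o['orientation']).as_matrix();p=o['tcp_pos']
    R=R0 if R is None else R
    print('t',round(o['clock'],2),'pos',p.round(4),'joints',o['joints'].round(2),'F',o['contact_force'].round(1),'w',round(o['grip_width'],4),'tips',r.tcp_to_tips)
    d=(np.array(pos)-p)*1e3
    print('turn deg (tool)',np.degrees(Ro.from_matrix(R0.T@R).as_rotvec()).round(2),'shift in tool now',(R0.T@d).round(1),'shift in tool after turn',(R.T@d).round(1))
E
python3 - <<'E'
from fit0 import *
q=W(pf,[[-.060,0,0]])[0];print(q)
togo([q[0],q[1],.16],Rdown(pf[2]+np.pi/2))
for uv in((110,205),(200,172),(297,140)):print(ray('scene',uv,0).round(3))
E
```

```text
[ 0.52484973 -0.02206063  0.        ]
t 0.1 pos [0.2413 0.6299 0.2524] joints [-1.31  0.48  0.02  1.56 -0.01  1.11 -0.08] F [-0.2  0.9  0.8] w 0.0851 tips 0.022
turn deg (tool) [-9.00e-02 -5.00e-02 -6.41e+01] shift in tool now [-498.  -507.2   93.3] shift in tool after turn [ 238.9 -669.6   92.4]
[0.249 0.442 0.   ]
[0.485 0.452 0.   ]
[0.778 0.45  0.   ]
```

Request:
{"op": "step_arm", "data": {
  "moves": [
    {"rz": -10.68, "gripper": -1},
    {"rz": -10.68},
    {"rz": -10.68},
    {"rz": -10.68},
    {"rz": -10.68},
    {"rz": -10.7},
    {"dx": 18, "dy": -50},
    {"dx": 18, "dy": -50},
    {"dx": 18, "dy": -50},
    {"dx": 18, "dy": -50},
    {"dx": 18, "dy": -50},
    {"dx": 18, "dy": -50},
    {"dx": 18, "dy": -50},
    {"dx": 18, "dy": -50},
    {"dx": 18, "dy": -50},
    {"dx": 18, "dy": -50},
    {"dx": 18, "dy": -50},
    {"dx": 18, "dy": -50},
    {"dx": 18, "dy": -50, "dz": 30},
    {}
  ]
}}

```text
invalid input at $.moves[0]: expected keys rx, ry, rz, dx, dy, dz, gripper
```

```bash
python3 - <<'E'
from fit0 import *
q=W(pf,[[-.060,0,0]])[0]
togo([q[0],q[1],.10],Rdown(pf[2]+np.pi/2))
c=r.camera_info('wrist');print(c)
np.savez('w1.npz',**{k:np.array(v) for k,v in c.items()})
cv2.imwrite('pics/w1.png',r.grab_frame('wrist'))
E
```

```text
t 0.1 pos [0.2413 0.6299 0.2524] joints [-1.31  0.48  0.02  1.56 -0.01  1.11 -0.08] F [-0.2  0.9  0.8] w 0.0851 tips 0.022
turn deg (tool) [-9.00e-02 -5.00e-02 -6.41e+01] shift in tool now [-498.  -507.1  153.3] shift in tool after turn [ 238.9 -669.6  152.4]
{'mtx': array([[371.64829954,   0.        , 321.10199408],
       [  0.        , 371.64829954, 248.0269079 ],
       [  0.        ,   0.        ,   1.        ]]), 'rvec': array([-2.38789764, -1.64370614, -0.2313699 ]), 'tvec': array([-0.67515677, -0.03720542,  0.37964968])}
```

View pics/w1.png

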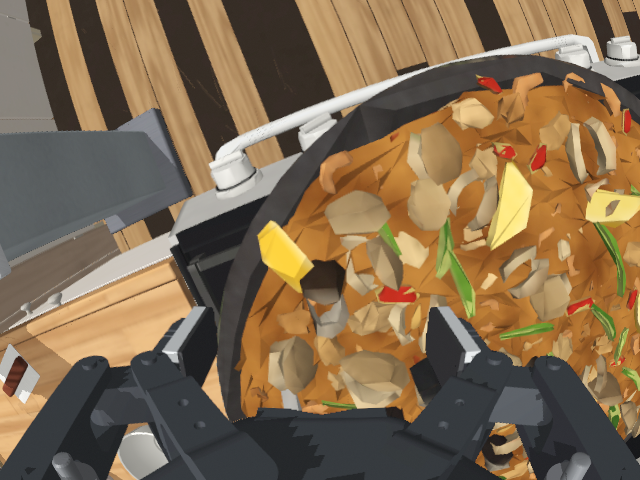

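Request:
{"op": "step_arm", "data": {
  "moves": [
    {"rx": 0, "ry": 0, "rz": -10.68, "dx": 0, "dy": 0, "dz": 0, "gripper": -1},
    {"rx": 0, "ry": 0, "rz": -10.68, "dx": 0, "dy": 0, "dz": 0, "gripper": -1},
    {"rx": 0, "ry": 0, "rz": -10.68, "dx": 0, "dy": 0, "dz": 0, "gripper": -1},
    {"rx": 0, "ry": 0, "rz": -10.68, "dx": 0, "dy": 0, "dz": 0, "gripper": -1},
    {"rx": 0, "ry": 0, "rz": -10.68, "dx": 0, "dy": 0, "dz": 0, "gripper": -1},
    {"rx": 0, "ry": 0, "rz": -10.7, "dx": 0, "dy": 0, "dz": 0, "gripper": -1},
    {"rx": 0, "ry": 0, "rz": 0, "dx": 18, "dy": -50, "dz": 0, "gripper": -1},
    {"rx": 0, "ry": 0, "rz": 0, "dx": 18, "dy": -50, "dz": 0, "gripper": -1},
    {"rx": 0, "ry": 0, "rz": 0, "dx": 18, "dy": -50, "dz": 0, "gripper": -1},
    {"rx": 0, "ry": 0, "rz": 0, "dx": 18, "dy": -50, "dz": 0, "gripper": -1},
    {"rx": 0, "ry": 0, "rz": 0, "dx": 18, "dy": -50, "dz": 0, "gripper": -1},
    {"rx": 0, "ry": 0, "rz": 0, "dx": 18, "dy": -50, "dz": 0, "gripper": -1},
    {"rx": 0, "ry": 0, "rz": 0, "dx": 18, "dy": -50, "dz": 0, "gripper": -1},
    {"rx": 0, "ry": 0, "rz": 0, "dx": 18, "dy": -50, "dz": 0, "gripper": -1},
    {"rx": 0, "ry": 0, "rz": 0, "dx": 18, "dy": -50, "dz": 0, "gripper": -1},
    {"rx": 0, "ry": 0, "rz": 0, "dx": 18, "dy": -50, "dz": 0, "gripper": -1},
    {"rx": 0, "ry": 0, "rz": 0, "dx": 18, "dy": -50, "dz": 0, "gripper": -1},
    {"rx": 0, "ry": 0, "rz": 0, "dx": 18, "dy": -50, "dz": 30, "gripper": -1},
    {"rx": 0, "ry": 0, "rz": 0, "dx": 18, "dy": -50, "dz": 30, "gripper": -1},
    {"rx": 0, "ry": 0, "rz": 0, "dx": 0, "dy": 0, "dz": 0, "gripper": -1}
  ]
}}

```text
clock: 2.65
tcp_pos: [0.5143, -0.0087, 0.191]
orientation: [1.142, -2.921, 0.001]
contact_force: [0.2, 1.0, 0.7]
grip_width: 0.0001
gripper_force: 0.0
```

```bash
python3 - <<'E'
from fit0 import *
q=W(pf,[[-.060,0,0]])[0]
togo([q[0],q[1],.10],Rdown(pf[2]+np.pi/2))
c=r.camera_info('wrist');R=cv2.Rodrigues(c['rvec'])[0];print('campos',-R.T@c['tvec'],'axis',R[2])
np.savez('w2.npz',**{k:np.array(v) for k,v in c.items()})
w=r.grab_frame('wrist');cv2.imwrite('pics/w2.png',w)
cv2.imwrite('pics/s2.png',r.grab_frame('side'))
c={k:np.array(v) for k,v in c.items()}
def wp(P):
    X=np.array(P)@R.T+c['tvec'];th=np.arctan2(np.hypot(X[:,0],X[:,1]),X[:,2]);ph=np.arctan2(X[:,1],X[:,0]);f=c['mtx'][0,0]
    return np.c_[c['mtx'][0,2]+f*th*np.cos(ph),c['mtx'][1,2]+f*th*np.sin(ph)]
m=w.copy()
for p in(pf,pe):
    E=[((x,y,z),(X,Y,Z)) for x in(-75,75) for y in(-31,31) for z in(0,52) for X in(-75,75) for Y in(-31,31) for Z in(0,52) if (x!=X)+(y!=Y)+(z!=Z)==1]
    for a,b in E:
        t=np.linspace(0,1,30)[:,None];L=(np.array(a)*(1-t)+np.array(b)*t)/1e3
        cv2.polylines(m,[np.int32(wp(W(p,L))*16)],False,(0,0,255),1,cv2.LINE_AA,4)
cv2.imwrite('pics/w2m.png',m)
E
```

```text
t 2.65 pos [ 0.5143 -0.0087  0.191 ] joints [-0.22  0.29  0.13  2.   -0.05  0.86  2.26] F [0.2 1.  0.7] w 0.0001 tips 0.022
turn deg (tool) [ 0.06 -0.28 -0.43] shift in tool now [  0.9 -17.   91. ] shift in tool after turn [  1.4 -16.9  91. ]
campos [ 0.46357104 -0.0552565   0.31265782] axis [ 0.20063258  0.18559899 -0.96192494]
```

View pics/w2m.png

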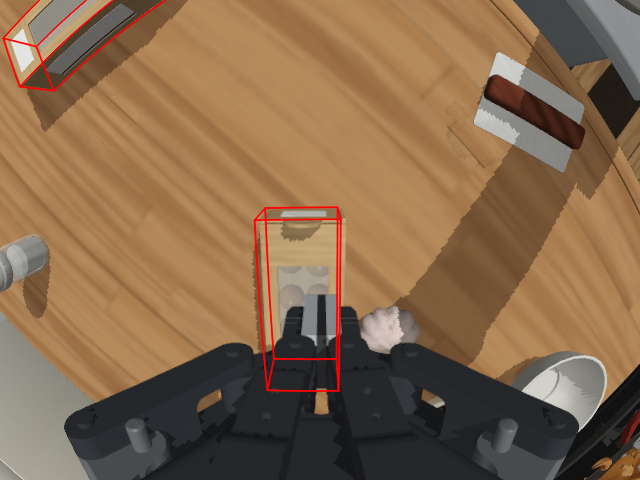

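Request:
{"op": "step_arm", "data": {
  "moves": [
    {"rx": 0, "ry": 0, "rz": -0.4, "dx": -5, "dy": -17, "dz": 40, "gripper": -1},
    {"rx": 0, "ry": 0, "rz": 0, "dx": 0, "dy": 0, "dz": 40, "gripper": -1},
    {"rx": 0, "ry": 0, "rz": 0, "dx": 0, "dy": 0, "dz": 29, "gripper": -1},
    {"rx": 0, "ry": 0, "rz": 0, "dx": 0, "dy": 0, "dz": 0, "gripper": -1},
    {"rx": 0, "ry": 0, "rz": 0, "dx": 0, "dy": 0, "dz": 0, "gripper": -1}
  ]
}}

```text
clock: 3.38
tcp_pos: [0.5313, -0.0118, 0.0858]
orientation: [-1.167, 2.915, -0.0]
contact_force: [-0.9, 0.2, 0.1]
grip_width: 0.0001
gripper_force: 0.0
```

```bash
python3 - <<'E'
from fit0 import *
q=W(pf,[[-.054,0,0]])[0]
togo([q[0],q[1],.082],Rdown(pf[2]+np.pi/2))
s=r.grab_frame('side');a=r.grab_frame('scene')
cv2.imwrite('pics/s3.png',np.hstack([cv2.resize(s[160:310,220:370],(400,400),interpolation=2),cv2.resize(a[160:310,240:390],(400,400),interpolation=2)]))
E
```

```text
t 3.38 pos [ 0.5313 -0.0118  0.0858] joints [-0.18  0.47  0.11  2.04 -0.08  0.63  2.31] F [-0.9  0.2  0.1] w 0.0001 tips 0.022
turn deg (tool) [-0.05  0.11  0.48] shift in tool now [ 5.8 -3.   3.8] shift in tool after turn [ 5.8 -3.   3.8]
```

View pics/s3.png

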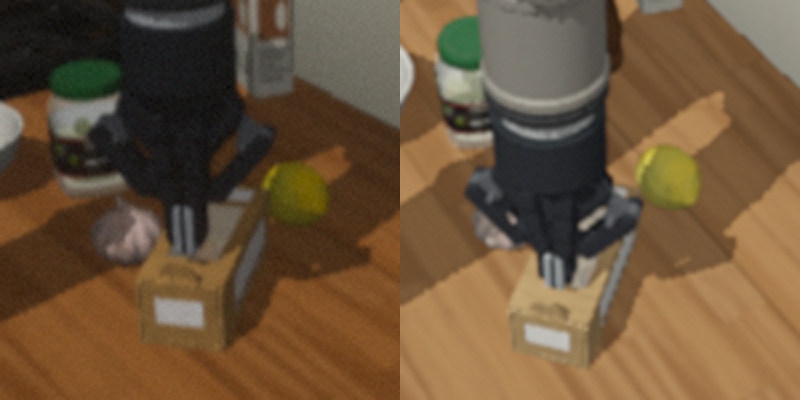

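Request:
{"op": "step_arm", "data": {
  "moves": [
    {"rx": 0, "ry": 0, "rz": 0, "dx": 3, "dy": -3, "dz": 4, "gripper": -1},
    {"rx": 0, "ry": 0, "rz": 0, "dx": 5, "dy": 0, "dz": 0, "gripper": -1},
    {"rx": 0, "ry": 0, "rz": 0, "dx": 5.5, "dy": 0, "dz": 0, "gripper": -1},
    {"rx": 0, "ry": 0, "rz": 0, "dx": 5.7, "dy": 0, "dz": 0.2, "gripper": -1},
    {"rx": 0, "ry": 0, "rz": 0, "dx": 5.7, "dy": 0, "dz": 0.7, "gripper": -1},
    {"rx": 0, "ry": 0, "rz": 0, "dx": 5.5, "dy": 0, "dz": 1.3, "gripper": -1},
    {"rx": 0, "ry": 0, "rz": 0, "dx": 5.5, "dy": 0, "dz": 1.8, "gripper": -1},
    {"rx": 0, "ry": 0, "rz": 0, "dx": 5.2, "dy": 0, "dz": 2.4, "gripper": -1},
    {"rx": 0, "ry": 0, "rz": 0, "dx": 5, "dy": 0, "dz": 2.9, "gripper": -1},
    {"rx": 0, "ry": 0, "rz": 0, "dx": 0, "dy": 0, "dz": 0, "gripper": -1}
  ]
}}

```text
clock: 4.72
tcp_pos: [0.4985, -0.0474, 0.0707]
orientation: [1.164, -2.917, -0.0]
contact_force: [0.3, 0.9, 0.3]
grip_width: -0.0
gripper_force: 0.0
```

```bash
python3 - <<'E'
from fit0 import *
q=W(pf,[[-.0942,0,0]])[0]
togo([q[0],q[1],.0727],Rdown(pf[2]+np.pi/2))
E
```

```text
t 4.72 pos [ 0.4985 -0.0474  0.0707] joints [-0.11  0.46  0.1   2.11 -0.09  0.57  2.38] F [0.3 0.9 0.3] w -0.0 tips 0.022
turn deg (tool) [ 0.02 -0.04  0.36] shift in tool now [-2.3  0.5 -2. ] shift in tool after turn [-2.3  0.5 -2. ]
```

Request:
{"op": "step_arm", "data": {
  "moves": [
    {"rx": 0, "ry": 0, "rz": 0, "dx": 3.3, "dy": 0, "dz": 2.4, "gripper": -1},
    {"rx": 0, "ry": 0, "rz": 0, "dx": 3.2, "dy": 0, "dz": 2.7, "gripper": -1},
    {"rx": 0, "ry": 0, "rz": 0, "dx": 3.8, "dy": 0, "dz": 4.2, "gripper": -1},
    {"rx": 0, "ry": 0, "rz": 0, "dx": 3.5, "dy": 0, "dz": 4.5, "gripper": -1},
    {"rx": 0, "ry": 0, "rz": 0, "dx": 2.9, "dy": 0, "dz": 4.9, "gripper": -1},
    {"rx": 0, "ry": 0, "rz": 0, "dx": 2.5, "dy": 0, "dz": 5.2, "gripper": -1},
    {"rx": 0, "ry": 0, "rz": 0, "dx": 1.4, "dy": 0, "dz": 3.7, "gripper": -1},
    {"rx": 0, "ry": 0, "rz": 0, "dx": 0, "dy": 0, "dz": 0, "gripper": -1},
    {"rx": 0, "ry": 0, "rz": 0, "dx": 0, "dy": 0, "dz": 0, "gripper": -1}
  ]
}}

```text
clock: 5.85
tcp_pos: [0.4841, -0.0611, 0.0436]
orientation: [1.165, -2.917, -0.0]
contact_force: [-1.8, -0.3, 4.9]
grip_width: -0.0001
gripper_force: 2.2
```

```bash
python3 - <<'E'
from fit0 import *
q=W(pf,[[-.1171,0,0]])[0]
togo([q[0],q[1],.0431],Rdown(pf[2]+np.pi/2))
E
```

```text
t 5.85 pos [ 0.4841 -0.0611  0.0436] joints [-0.08  0.5   0.09  2.15 -0.09  0.5   2.42] F [-1.8 -0.3  4.9] w -0.0001 tips 0.022
turn deg (tool) [ 0.01 -0.01  0.39] shift in tool now [0.7 0.6 0.5] shift in tool after turn [0.7 0.6 0.5]
```

Request:
{"op": "step_arm", "data": {
  "moves": [
    {"rx": 0, "ry": 0, "rz": 0, "dx": 0, "dy": 0, "dz": -8, "gripper": -1},
    {"rx": 0, "ry": 0, "rz": 0, "dx": 0, "dy": 0, "dz": -30, "gripper": -1},
    {"rx": 0, "ry": 0, "rz": 0, "dx": 0, "dy": 0, "dz": -40, "gripper": 1},
    {"rx": 0, "ry": 0, "rz": 0, "dx": -30, "dy": 0, "dz": -40, "gripper": 1},
    {"rx": 0, "ry": 0, "rz": 0, "dx": -30, "dy": 0, "dz": 0, "gripper": 1},
    {"rx": 0, "ry": 0, "rz": 0, "dx": -26, "dy": 0, "dz": 0, "gripper": 1},
    {"rx": 0, "ry": 0, "rz": 0, "dx": 0, "dy": 0, "dz": 0, "gripper": 1},
    {"rx": 0, "ry": 0, "rz": 0, "dx": 0, "dy": 0, "dz": 0, "gripper": 1}
  ]
}}

```text
clock: 6.85
tcp_pos: [0.5457, -0.0025, 0.1613]
orientation: [1.164, -2.917, 0.0]
contact_force: [-0.2, -0.5, 0.1]
grip_width: 0.0853
gripper_force: 0.0
```

```bash
cat >> h.py <<'E'
def wpm(c):
    R=cv2.Rodrigues(c['rvec'])[0];f=c['mtx'][0,0]
    def wp(P):
        X=np.array(P)@R.T+c['tvec'];th=np.arctan2(np.hypot(X[:,0],X[:,1]),X[:,2]);ph=np.arctan2(X[:,1],X[:,0])
        return np.c_[c['mtx'][0,2]+f*th*np.cos(ph),c['mtx'][1,2]+f*th*np.sin(ph)]
    return wp
def box(m,wp,p,full=True):
    E=[((x,y,52),(X,Y,52)) for x in(-75,75) for y in(-31,31) for X in(-75,75) for Y in(-31,31) if (x!=X)+(y!=Y)==1]
    E+=[((-75,y,0),(-75,y,52)) for y in(-31,31)]+[((-74,-27,3),(-120,-27,20)),((-74,27,3),(-120,27,20)),((-120,-14,20),(-135,-14,25)),((-120,14,20),(-135,14,25))]
    for a,b in E:
        t=np.linspace(0,1,30)[:,None];L=(np.array(a)*(1-t)+np.array(b)*t)/1e3
        cv2.polylines(m,[np.int32(wp(W(p,L))*16)],False,(0,0,255),1,cv2.LINE_AA,4)
E
python3 - <<'E'
from fit0 import *
q=W(pf,[[-.028,0,0]])[0]
togo([q[0],q[1],.030],Rdown(pf[2]+np.pi/2))
c=r.camera_info('wrist');w=r.grab_frame('wrist');cv2.imwrite('pics/w4.png',w)
s=r.grab_frame('side');cv2.imwrite('pics/side4.png',s);a=r.grab_frame('scene');cv2.imwrite('pics/scene4.png',a)
m=w.copy();box(m,wpm(c),pf)
ws=w[130:430,160:460]
cv2.imwrite('pics/v4.png',np.vstack([np.hstack([cv2.resize(m[130:430,160:460],(400,400)),cv2.resize(ws,(400,400))]),np.hstack([cv2.resize(s[225:325,220:420],(400,200)),cv2.resize(a[220:320,220:420],(400,200))])]))
E
```

```text
t 6.85 pos [ 0.5457 -0.0025  0.1613] joints [-0.2   0.38  0.12  1.96 -0.06  0.81  2.27] F [-0.2 -0.5  0.1] w 0.0853 tips 0.022
turn deg (tool) [ 0.02 -0.06  0.37] shift in tool now [-3.600e+00 -1.000e-01  1.313e+02] shift in tool after turn [ -3.4  -0.  131.3]
```

View pics/v4.png

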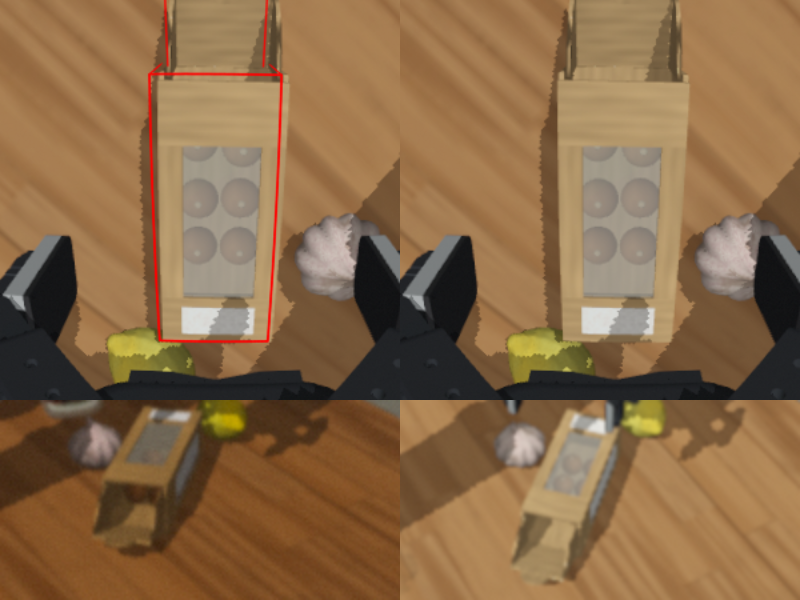

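Request:
{"op": "step_arm", "data": {
  "moves": [
    {"rx": 0, "ry": 0, "rz": 1.1, "dx": -5, "dy": 1.8, "dz": 0, "gripper": 0.85},
    {"rx": 0, "ry": 0, "rz": 0, "dx": 0, "dy": 0, "dz": 30, "gripper": 0.85},
    {"rx": 0, "ry": 0, "rz": 0, "dx": 0, "dy": 0, "dz": 30, "gripper": 0.85},
    {"rx": 0, "ry": 0, "rz": 0, "dx": 0, "dy": 0, "dz": 30, "gripper": 0.85},
    {"rx": 0, "ry": 0, "rz": 0, "dx": 0, "dy": 0, "dz": 25, "gripper": 0.85},
    {"rx": 0, "ry": 0, "rz": 0, "dx": 0, "dy": 0, "dz": 14, "gripper": 0.85},
    {"rx": 0, "ry": 0, "rz": 0, "dx": 0, "dy": 0, "dz": 0, "gripper": 0.85},
    {"rx": 0, "ry": 0, "rz": 0, "dx": 0, "dy": 0, "dz": 0, "gripper": 0.85}
  ]
}}

```text
clock: 8.0
tcp_pos: [0.5496, 0.0029, 0.0332]
orientation: [-1.136, 2.927, -0.001]
contact_force: [-0.3, -0.0, 0.2]
grip_width: 0.0785
gripper_force: 0.0
```

Request:
{"op": "step_arm", "data": {
  "grip_force": 40,
  "moves": [
    {"rx": 0, "ry": 0, "rz": 0, "dx": 0, "dy": 0, "dz": 0, "gripper": 0.6},
    {"rx": 0, "ry": 0, "rz": 0, "dx": 0, "dy": 0, "dz": 0, "gripper": 0.45},
    {"rx": 0, "ry": 0, "rz": 0, "dx": 0, "dy": 0, "dz": 0, "gripper": 0.2},
    {"rx": 0, "ry": 0, "rz": 0, "dx": 0, "dy": 0, "dz": 0, "gripper": -1},
    {"rx": 0, "ry": 0, "rz": 0, "dx": 0, "dy": 0, "dz": 0, "gripper": -1},
    {"rx": 0, "ry": 0, "rz": 0, "dx": 0, "dy": 0, "dz": 0, "gripper": -1}
  ]
}}

```text
clock: 8.75
tcp_pos: [0.5491, 0.0033, 0.0333]
orientation: [-1.137, 2.928, 0.0]
contact_force: [-2.1, 1.0, 7.2]
grip_width: 0.0611
gripper_force: 43.9
```

Request:
{"op": "step_arm", "data": {
  "moves": [
    {"rx": 0, "ry": 0, "rz": 0, "dx": 0, "dy": 0, "dz": -4, "gripper": -1},
    {"rx": 0, "ry": 0, "rz": 0, "dx": 0, "dy": 0, "dz": -10, "gripper": -1},
    {"rx": 0, "ry": 0, "rz": 0, "dx": 0, "dy": 0, "dz": -15, "gripper": -1},
    {"rx": 0, "ry": 0, "rz": 0, "dx": 0, "dy": 0, "dz": -18, "gripper": -1},
    {"rx": 0, "ry": 0, "rz": 0, "dx": 0, "dy": 0, "dz": -18, "gripper": -1},
    {"rx": 0, "ry": 0, "rz": 0, "dx": 0, "dy": 0, "dz": -18, "gripper": -1},
    {"rx": 0, "ry": 0, "rz": 0, "dx": 0, "dy": 0, "dz": -18, "gripper": -1},
    {"rx": 0, "ry": 0, "rz": 0, "dx": 0, "dy": 0, "dz": -18, "gripper": -1},
    {"rx": 0, "ry": 0, "rz": 0, "dx": 0, "dy": 0, "dz": -15, "gripper": -1},
    {"rx": 0, "ry": 0, "rz": 0, "dx": 0, "dy": 0, "dz": -10, "gripper": -1},
    {"rx": 0, "ry": 0, "rz": 2, "dx": 0, "dy": 0, "dz": -3, "gripper": -1},
    {"rx": 0, "ry": 0, "rz": 4, "dx": 0, "dy": 0, "dz": 0, "gripper": -1},
    {"rx": 0, "ry": 0, "rz": 5, "dx": 0, "dy": 0, "dz": 0, "gripper": -1},
    {"rx": 0, "ry": 0, "rz": 5, "dx": 0, "dy": 0, "dz": 0, "gripper": -1},
    {"rx": 0, "ry": 0, "rz": 4, "dx": 0, "dy": 0, "dz": 0, "gripper": -1},
    {"rx": 0, "ry": 0, "rz": 2.4, "dx": 0, "dy": 0, "dz": 0, "gripper": -1},
    {"rx": 0, "ry": 0, "rz": 0, "dx": 0, "dy": 0, "dz": 0, "gripper": -1},
    {"rx": 0, "ry": 0, "rz": 0, "dx": 0, "dy": 0, "dz": 0, "gripper": -1}
  ]
}}

```text
clock: 11.0
tcp_pos: [0.5486, 0.003, 0.1791]
orientation: [0.547, -3.093, -0.0]
contact_force: [-0.5, 0.0, -3.3]
grip_width: 0.0619
gripper_force: 44.2
```

```bash
python3 - <<'E'
from h import *
ps=np.radians(20);x=np.array([np.cos(ps),np.sin(ps)]);B=np.array([.475,.289])
q=B+.132*x;togo([*q,.18],Rdown(ps+np.pi/2))
c=r.camera_info('wrist');np.savez('w5.npz',**{k:np.array(v) for k,v in c.items()});cv2.imwrite('pics/w5.png',r.grab_frame('wrist'))
cv2.imwrite('pics/side5.png',r.grab_frame('side'))
E
```

```text
t 11.0 pos [0.5486 0.003  0.1791] joints [-0.29  0.36  0.21  1.94 -0.1   0.85  1.89] F [-0.5  0.  -3.3] w 0.0619 tips 0.022
turn deg (tool) [ 0.01 -0.04  0.06] shift in tool now [-161.   293.8   -1. ] shift in tool after turn [-160.6  294.    -0.9]
```

Request:
{"op": "step_arm", "data": {
  "moves": [
    {"rx": 0, "ry": 0, "rz": 0, "dx": 0, "dy": 5.9, "dz": 0, "gripper": -1},
    {"rx": 0, "ry": 0, "rz": 0, "dx": 0, "dy": 14.7, "dz": 0, "gripper": -1},
    {"rx": 0, "ry": 0, "rz": 0, "dx": 0, "dy": 23.5, "dz": 0, "gripper": -1},
    {"rx": 0, "ry": 0, "rz": 0, "dx": 0, "dy": 29.4, "dz": 0, "gripper": -1},
    {"rx": 0, "ry": 0, "rz": 0, "dx": 0, "dy": 32.3, "dz": 0, "gripper": -1},
    {"rx": 0, "ry": 0, "rz": 0, "dx": 0, "dy": 32.3, "dz": 0, "gripper": -1},
    {"rx": 0, "ry": 0, "rz": 0, "dx": 0, "dy": 32.3, "dz": 0, "gripper": -1},
    {"rx": 0, "ry": 0, "rz": 0, "dx": 0, "dy": 32.3, "dz": 0, "gripper": -1},
    {"rx": 0, "ry": 0, "rz": 0, "dx": 0, "dy": 29.4, "dz": 0, "gripper": -1},
    {"rx": 0, "ry": 0, "rz": 0, "dx": -5, "dy": 23.5, "dz": 0, "gripper": -1},
    {"rx": 0, "ry": 0, "rz": 0, "dx": -12, "dy": 17.6, "dz": 0, "gripper": -1},
    {"rx": 0, "ry": 0, "rz": 0, "dx": -18, "dy": 11.8, "dz": 0, "gripper": -1},
    {"rx": 0, "ry": 0, "rz": 0, "dx": -22, "dy": 8.8, "dz": 0, "gripper": -1},
    {"rx": 0, "ry": 0, "rz": 0, "dx": -24, "dy": 0, "dz": 0, "gripper": -1},
    {"rx": 0, "ry": 0, "rz": 0, "dx": -24, "dy": 0, "dz": 0, "gripper": -1},
    {"rx": 0, "ry": 0, "rz": 0, "dx": -22, "dy": 0, "dz": 0, "gripper": -1},
    {"rx": 0, "ry": 0, "rz": 0, "dx": -17, "dy": 0, "dz": 0, "gripper": -1},
    {"rx": 0, "ry": 0, "rz": 0, "dx": -11, "dy": 0, "dz": 0, "gripper": -1},
    {"rx": 0, "ry": 0, "rz": 0, "dx": -5, "dy": 0, "dz": 0, "gripper": -1},
    {"rx": 0, "ry": 0, "rz": 0, "dx": 0, "dy": 0, "dz": 0, "gripper": -1}
  ]
}}

```text
clock: 13.6
tcp_pos: [0.5983, 0.3338, 0.1792]
orientation: [0.547, -3.093, 0.0]
contact_force: [-0.2, -0.4, -3.9]
grip_width: 0.0613
gripper_force: 44.3
```

```bash
cat > pour.py <<'E'
from h import *
ps=np.radians(20);x=np.array([np.cos(ps),np.sin(ps)]);B=np.array([.475,.289])
def pose(T,back,zt):
    t=np.radians(T);h=.107*np.cos(t)-.008*np.sin(t);v=.107*np.sin(t)+.008*np.cos(t)
    return np.array([*(B+(back+h)*x),zt+v]),Rdown(ps+np.pi/2,t)
E
python3 - <<'E'
from pour import *
s=r.grab_frame('scene');cv2.imwrite('pics/scene6.png',s)
p,R=pose(0,.025,.14);togo(p,R)
# check bowl rim fit from initial scene image + planned rows
P=pose(0,.025,.14)
seq=[(T,.025,zt) for T,zt in zip(np.arange(2,41,2),np.r_[np.linspace(.135,.095,10)[0:],np.linspace(.092,.070,10)])]
for T,b,zt in seq:
    Q=pose(T,b,zt);print(T,(P[1].T@(Q[0]-P[0])*1e3).round(1),end=' ');P=Q
E
```

```text
t 13.65 pos [0.5981 0.3337 0.1793] joints [-0.68  0.56  0.12  1.6  -0.08  0.98  1.38] F [-0.4  0.6 -2.6] w 0.0615 tips 0.022
turn deg (tool) [-0.   -0.03  0.04] shift in tool now [-1.1  0.1 31.3] shift in tool after turn [-1.   0.1 31.3]
2 [0.3 0.  1.3] 4 [ 0.5 -0.   0.7] 6 [0.7 0.  0.7] 8 [ 0.8 -0.   0.7] 10 [1.  0.  0.7] 12 [1.1 0.  0.6] 14 [ 1.3 -0.   0.6] 16 [1.4 0.  0.6] 18 [1.6 0.  0.5] 20 [ 1.7 -0.   0.5] 22 [ 1.4  0.  -0.9] 24 [ 1.3 -0.  -1.5] 26 [ 1.3  0.  -1.5] 28 [ 1.4  0.  -1.5] 30 [ 1.5  0.  -1.6] 32 [ 1.6 -0.  -1.6] 34 [ 1.6  0.  -1.7] 36 [ 1.7 -0.  -1.7] 38 [ 1.8  0.  -1.8] 40 [ 1.8  0.  -1.8]
```

Request:
{"op": "step_arm", "data": {
  "moves": [
    {"rx": 0, "ry": 0, "rz": 0, "dx": -1, "dy": 0, "dz": 7, "gripper": -1},
    {"rx": 0, "ry": 0, "rz": 0, "dx": 0, "dy": 0, "dz": 12, "gripper": -1},
    {"rx": 0, "ry": 0, "rz": 0, "dx": 0, "dy": 0, "dz": 9, "gripper": -1},
    {"rx": 0, "ry": 0, "rz": 0, "dx": 0, "dy": 0, "dz": 3, "gripper": -1},
    {"rx": 0, "ry": -2, "rz": 0, "dx": 0.3, "dy": 0, "dz": 1.3, "gripper": -1},
    {"rx": 0, "ry": -2, "rz": 0, "dx": 0.5, "dy": 0, "dz": 0.7, "gripper": -1},
    {"rx": 0, "ry": -2, "rz": 0, "dx": 0.7, "dy": 0, "dz": 0.7, "gripper": -1},
    {"rx": 0, "ry": -2, "rz": 0, "dx": 0.8, "dy": 0, "dz": 0.7, "gripper": -1},
    {"rx": 0, "ry": -2, "rz": 0, "dx": 1, "dy": 0, "dz": 0.7, "gripper": -1},
    {"rx": 0, "ry": -2, "rz": 0, "dx": 1.1, "dy": 0, "dz": 0.6, "gripper": -1},
    {"rx": 0, "ry": -2, "rz": 0, "dx": 1.3, "dy": 0, "dz": 0.6, "gripper": -1},
    {"rx": 0, "ry": -2, "rz": 0, "dx": 1.4, "dy": 0, "dz": 0.6, "gripper": -1},
    {"rx": 0, "ry": -1, "rz": 0, "dx": 0.8, "dy": 0, "dz": 0.3, "gripper": -1},
    {"rx": 0, "ry": 0, "rz": 0, "dx": 0, "dy": 0, "dz": 0, "gripper": -1},
    {"rx": 0, "ry": 0, "rz": 0, "dx": 0, "dy": 0, "dz": 0, "gripper": -1}
  ]
}}

```text
clock: 15.52
tcp_pos: [0.5931, 0.3319, 0.1412]
orientation: [-0.496, 2.805, 0.074]
contact_force: [0.6, 0.2, -2.1]
grip_width: 0.0614
gripper_force: 44.4
```

```bash
python3 - <<'E'
from pour import *
p,R=pose(20,.025,.095);togo(p,R);s=r.grab_frame('scene');cv2.imwrite('pics/scene7.png',s);cv2.imwrite('pics/side7.png',r.grab_frame('side'))
A=np.hstack([cv2.resize(s[100:260,160:373],(800,600),interpolation=2)]);cv2.imwrite('pics/v7.png',A)
E
```

```text
t 15.53 pos [0.5931 0.3319 0.1412] joints [-0.77  0.49  0.17  1.88  0.01  0.5   1.28] F [ 0.6  0.2 -2.1] w 0.0614 tips 0.022
turn deg (tool) [ 0.02 -3.    0.04] shift in tool now [3.3 0.1 1.1] shift in tool after turn [3.4 0.1 1. ]
```

View pics/v7.png

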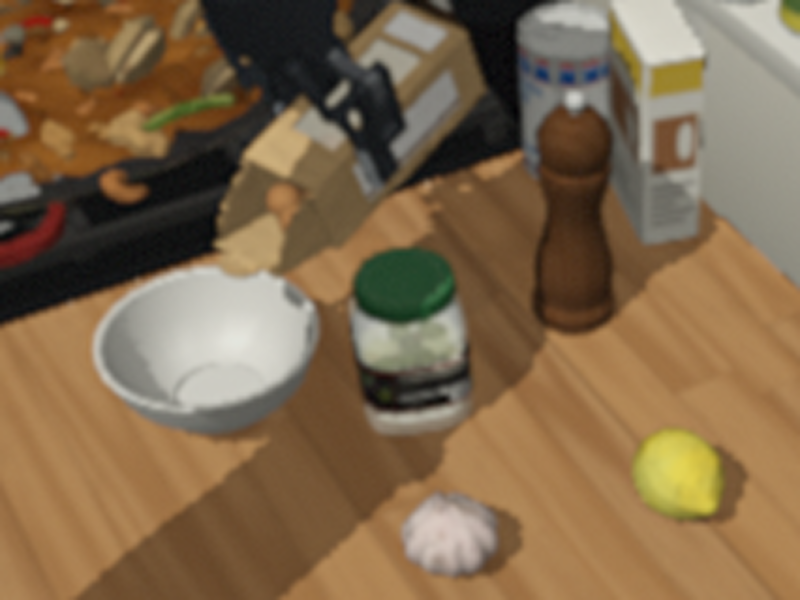

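```bash
python3 - <<'E'
from pour import *
c=lambda P:((proj('scene',P)-[160,100])*[800/213,600/160]).round(0)
for b,z in((.025,.098),(.025+.061,.11)): print(c([[*(B+b*x),z]]))
a=np.linspace(0,2*np.pi,200);q=c(np.c_[B[0]+.07*np.cos(a),B[1]+.07*np.sin(a),0*a+.055]);print(q.min(0),q.max(0))
P=pose(17,.025,.1)
L=[(18,.025,.097),(20,.025,.093)]+[(T,.025,z) for T,z in zip(np.arange(21,41),np.linspace(.091,.068,20))]
for T,b,zt in L:
    Q=pose(T,b,zt);print(T,(P[1].T@(Q[0]-P[0])*1e3).round(1),end=' ');P=Q
E
```

```text
[[228. 272.]]
[[298. 209.]]
[ 95. 275.] [322. 423.]
18 [1. 0. 1.] 20 [ 1.6 -0.   0.1] 21 [ 0.8 -0.   0. ] 22 [ 0.6  0.  -0.7] 23 [ 0.6 -0.  -0.7] 24 [ 0.6  0.  -0.8] 25 [ 0.6  0.  -0.8] 26 [ 0.7 -0.  -0.8] 27 [ 0.7 -0.  -0.8] 28 [ 0.7  0.  -0.8] 29 [ 0.7  0.  -0.8] 30 [ 0.7  0.  -0.8] 31 [ 0.8 -0.  -0.8] 32 [ 0.8 -0.  -0.8] 33 [ 0.8  0.  -0.8] 34 [ 0.8 -0.  -0.9] 35 [ 0.8 -0.  -0.9] 36 [ 0.9 -0.  -0.9] 37 [ 0.9  0.  -0.9] 38 [ 0.9 -0.  -0.9] 39 [ 0.9  0.  -0.9] 40 [ 0.9 -0.  -0.9]
```

Request:
{"op": "step_arm", "data": {
  "moves": [
    {"rx": 0, "ry": -1, "rz": 0, "dx": 3, "dy": 0, "dz": 1, "gripper": -1},
    {"rx": 0, "ry": -2, "rz": 0, "dx": 2.6, "dy": 0, "dz": 1, "gripper": -1},
    {"rx": 0, "ry": -1, "rz": 0, "dx": 1, "dy": 0, "dz": 0, "gripper": -1},
    {"rx": 0, "ry": -1, "rz": 0, "dx": 0.6, "dy": 0, "dz": -0.7, "gripper": -1},
    {"rx": 0, "ry": -1, "rz": 0, "dx": 0.6, "dy": 0, "dz": -0.7, "gripper": -1},
    {"rx": 0, "ry": -1, "rz": 0, "dx": 0.6, "dy": 0, "dz": -0.8, "gripper": -1},
    {"rx": 0, "ry": -1, "rz": 0, "dx": 0.6, "dy": 0, "dz": -0.8, "gripper": -1},
    {"rx": 0, "ry": -1, "rz": 0, "dx": 0.7, "dy": 0, "dz": -0.8, "gripper": -1},
    {"rx": 0, "ry": -1, "rz": 0, "dx": 0.7, "dy": 0, "dz": -0.8, "gripper": -1},
    {"rx": 0, "ry": -1, "rz": 0, "dx": 0.7, "dy": 0, "dz": -0.8, "gripper": -1},
    {"rx": 0, "ry": -1, "rz": 0, "dx": 0.7, "dy": 0, "dz": -0.8, "gripper": -1},
    {"rx": 0, "ry": -1, "rz": 0, "dx": 0.7, "dy": 0, "dz": -0.8, "gripper": -1},
    {"rx": 0, "ry": -1, "rz": 0, "dx": 0.8, "dy": 0, "dz": -0.8, "gripper": -1},
    {"rx": 0, "ry": -1, "rz": 0, "dx": 0.8, "dy": 0, "dz": -0.8, "gripper": -1},
    {"rx": 0, "ry": -1, "rz": 0, "dx": 0.8, "dy": 0, "dz": -0.8, "gripper": -1},
    {"rx": 0, "ry": -1, "rz": 0, "dx": 0.8, "dy": 0, "dz": -0.9, "gripper": -1},
    {"rx": 0, "ry": -1, "rz": 0, "dx": 0.8, "dy": 0, "dz": -0.9, "gripper": -1},
    {"rx": 0, "ry": -1, "rz": 0, "dx": 0.9, "dy": 0, "dz": -0.9, "gripper": -1},
    {"rx": 0, "ry": 0, "rz": 0, "dx": 0, "dy": 0, "dz": 0, "gripper": -1},
    {"rx": 0, "ry": 0, "rz": 0, "dx": 0, "dy": 0, "dz": 0, "gripper": -1}
  ]
}}

```text
clock: 18.12
tcp_pos: [0.5731, 0.3242, 0.1419]
orientation: [-0.439, 2.488, 0.14]
contact_force: [1.1, 0.4, -2.0]
grip_width: 0.0616
gripper_force: 44.7
```

```bash
python3 - <<'E'
from pour import *
p,R=pose(36,.025,.073);togo(p,R);s=r.grab_frame('scene');cv2.imwrite('pics/scene8.png',s)
# count brown pixels in bowl
b=s[165:220,180:250];hsv=cv2.cvtColor(b,cv2.COLOR_BGR2HSV);m=((hsv[...,1]>80)&(hsv[...,0]<22)).astype('uint8')
for row in m[::2]:print(''.join('#' if v else '.' for v in row))
E
```

```text
t 18.12 pos [0.5731 0.3242 0.1419] joints [-0.77  0.42  0.08  2.14  1.6   0.17 -0.33] F [ 1.1  0.4 -2. ] w 0.0616 tips 0.022
turn deg (tool) [-0.03 -0.44  0.04] shift in tool now [-2.4  0.5  1.1] shift in tool after turn [-2.4  0.5  1.1]
....................................##################################
.................................#####################################
...........................###########################################
.....................#########..........##############################
................######.................###############################
..........########.......................#############################
....###########...........................############################
############............................##################....########
##########..............................#######.....####........######
########..................................####...................#####
#######..........................................................#####
######...........................................................#####
#####.....
[... 425 characters left out ...]
.......................################.............#########
#########..................######################..........###########
###########...............####################............############
#############.............##############................##############
################.....................................#################
###################...............................####################
########################......................########################
#################################......###############################
######################################################################
######################################################################
```

Request:
{"op": "step_arm", "data": {
  "moves": [
    {"rx": 0, "ry": 0, "rz": 0, "dx": 0, "dy": 0, "dz": 0, "gripper": -1},
    {"rx": 0, "ry": 0, "rz": 0, "dx": 0, "dy": 0, "dz": 0, "gripper": -1},
    {"rx": 0, "ry": 0, "rz": 0, "dx": 0, "dy": 0, "dz": 0, "gripper": -1},
    {"rx": 0, "ry": 0, "rz": 0, "dx": 0, "dy": 0, "dz": 0, "gripper": -1},
    {"rx": 0, "ry": 0, "rz": 0, "dx": 0, "dy": 0, "dz": 0, "gripper": -1},
    {"rx": 0, "ry": 0, "rz": 0, "dx": 0, "dy": 0, "dz": 0, "gripper": -1}
  ]
}}

```text
clock: 18.92
tcp_pos: [0.5731, 0.324, 0.1418]
orientation: [-0.439, 2.488, 0.139]
contact_force: [-1.1, 0.2, -2.1]
grip_width: 0.0614
gripper_force: 44.7
```

```bash
python3 - <<'E'
from pour import *
o=r.get_obs();print(o['joints'].round(4),o['contact_force'],o['qvel'].round(3))
def crop(n,u,v,w=60,h=45):
    f=r.grab_frame(n);cv2.imwrite(f'pics/{n}9.png',f);return cv2.resize(f[v:v+h,u:u+w],(400,300),interpolation=2)
a=r.grab_frame('scene');s=r.grab_frame('side');w=r.grab_frame('wrist')
C=[cv2.resize(a[145:225,170:277],(400,300),interpolation=2),cv2.resize(s[165:245,155:262],(400,300),interpolation=2),cv2.resize(w,(400,300)),cv2.resize(a[90:210,200:360],(400,300))]
cv2.imwrite('pics/v9.png',np.vstack([np.hstack(C[:2]),np.hstack(C[2:])]))
hsv=cv2.cvtColor(a[165:220,180:250],cv2.COLOR_BGR2HSV);m=((hsv[...,1]>80)&(hsv[...,0]<22)).astype('uint8')
for row in m[24:46]:print(''.join('#' if v else '.' for v in row[15:58]))
E
```

```text
[-0.7696  0.4153  0.0797  2.1441  1.5985  0.1739 -0.3323] [-1.11548963  0.15189586 -2.13902089] [-0.    -0.    -0.001  0.001  0.001  0.002 -0.001]
...........................................
...........................................
...........................................
......................####.................
.....................######................
....................########...............
....................########...............
....................########...............
....................########...............
...................########................
..................###########..............
.................###############...........
.................################..........
.............#####################.........
............######################.........
...........#####################...........
...........####################............
..........#################..............##
...........##############...............###
........................................###
#.....................................#####
##..................................#######
```

View pics/v9.png

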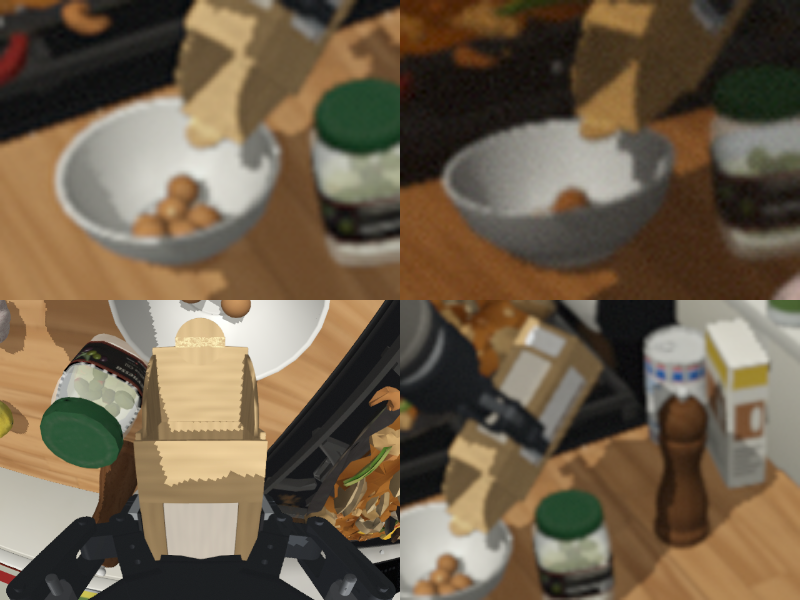

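Request:
{"op": "step_arm", "data": {
  "moves": [
    {"rx": 0, "ry": 0, "rz": 0, "dx": -4, "dy": 0, "dz": 0, "gripper": -1},
    {"rx": 0, "ry": 0, "rz": 0, "dx": 4, "dy": 0, "dz": 0, "gripper": -1},
    {"rx": 0, "ry": 0, "rz": 0, "dx": -4, "dy": 2, "dz": 0, "gripper": -1},
    {"rx": 0, "ry": 0, "rz": 0, "dx": 4, "dy": -2, "dz": 0, "gripper": -1},
    {"rx": 0, "ry": 0, "rz": 0, "dx": -4, "dy": -2, "dz": 0, "gripper": -1},
    {"rx": 0, "ry": 0, "rz": 0, "dx": 4, "dy": 2, "dz": 0, "gripper": -1},
    {"rx": 0, "ry": 0, "rz": 0, "dx": 0, "dy": 0, "dz": 0, "gripper": -1},
    {"rx": 0, "ry": 0, "rz": 0, "dx": 0, "dy": 0, "dz": 0, "gripper": -1},
    {"rx": 0, "ry": 0, "rz": 0, "dx": 0, "dy": 0, "dz": 0, "gripper": -1},
    {"rx": 0, "ry": 0, "rz": 0, "dx": 0, "dy": 0, "dz": 0, "gripper": -1},
    {"rx": 0, "ry": 0, "rz": 0, "dx": -7, "dy": 0, "dz": -7, "gripper": -1},
    {"rx": 0, "ry": 0, "rz": 0, "dx": -10, "dy": 0, "dz": -10, "gripper": -1},
    {"rx": 0, "ry": 0, "rz": 0, "dx": -10, "dy": 0, "dz": -10, "gripper": -1},
    {"rx": 0, "ry": 0, "rz": 0, "dx": -4, "dy": 0, "dz": -4, "gripper": -1},
    {"rx": 0, "ry": 0, "rz": 0, "dx": 0, "dy": 0, "dz": 0, "gripper": -1},
    {"rx": 0, "ry": 0, "rz": 0, "dx": 0, "dy": 0, "dz": 0, "gripper": -1}
  ]
}}

```text
clock: 21.08
tcp_pos: [0.5797, 0.3261, 0.1846]
orientation: [-0.439, 2.488, 0.138]
contact_force: [0.7, -0.4, -3.4]
grip_width: 0.0617
gripper_force: 44.7
```

```bash
cat > nuts.py <<'E'
from pour import *
# rectify wrist fisheye onto plane z=zp around the bowl (1 px = 0.4 mm) and scene likewise; find nut discs
def rect(zp=.025,hw=.075):
    c=r.camera_info('wrist');w=r.grab_frame('wrist');N=int(hw*2/.0005)
    g=np.linspace(-hw,hw,N);X,Y=np.meshgrid(g,g);P=np.c_[B[0]+X.ravel(),B[1]+Y.ravel(),np.full(X.size,zp)]
    q=wpm(c)(P).astype('float32').reshape(N,N,2);a=cv2.remap(w,q[...,0],q[...,1],1)
    q=proj('scene',P).astype('float32').reshape(N,N,2);s=cv2.remap(r.grab_frame('scene'),q[...,0],q[...,1],2)
    return a,s
def show(a,st=6):
    h=cv2.cvtColor(a,cv2.COLOR_BGR2HSV);m=((h[...,1]>75)&(h[...,0]<24)).astype('uint8')
    print('area mm2',m.sum()*.25)
    for row in cv2.resize(m*255,(60,30),interpolation=3):print(''.join('#' if v>127 else '.' for v in row))
    return m
E
python3 - <<'E'
from nuts import *
o=r.get_obs();print(o['joints'].round(3),o['tcp_pos'],o['contact_force'])
a,s=rect();cv2.imwrite('pics/rw.png',a);cv2.imwrite('pics/rs.png',s)
show(a);show(s)
for im in(a,s):
    g=cv2.GaussianBlur(cv2.cvtColor(im,cv2.COLOR_BGR2GRAY),(7,7),0)
    c=cv2.HoughCircles(g,cv2.HOUGH_GRADIENT,1,30,param1=60,param2=14,minRadius=18,maxRadius=30);print(None if c is None else c[0].round())
E
```

```text
[-0.681  0.349 -0.021  2.099  1.121  0.233  0.174] [0.57972385 0.32611366 0.18460429] [ 0.65659658 -0.39948785 -3.36930064]
area mm2 1630.5
....................................................########
....................................................######..
....................................................#####..#
...................................................######..#
...................................................######..#
...................................................######...
......................................................####..
........................................................###.
.........................................................##.
...........................................................#
............................................................
............................................................
............................................................
............................................................
............................................................
.............................................
[... 2040 characters left out ...]
.....
######........................########......................
######.........................#######......................
#####...........................#####.......................
#####.......................................................
#####.......................................................
#####.......................................................
#####.......................................................
#####.......................................................
#####.......................................................
######......................................................
######......................................................
None
[[174. 202.  21.]]
```

Request:
{"op": "step_arm", "data": {
  "moves": [
    {"rx": 0, "ry": 1.6, "rz": 0, "dx": 0, "dy": 0, "dz": -1, "gripper": -1},
    {"rx": 0, "ry": 3, "rz": 0, "dx": 0, "dy": 0, "dz": -3, "gripper": -1},
    {"rx": 0, "ry": 4, "rz": 0, "dx": 0, "dy": 0, "dz": -3, "gripper": -1},
    {"rx": 0, "ry": 4, "rz": 0, "dx": 0, "dy": 0, "dz": -3, "gripper": -1},
    {"rx": 0, "ry": 4, "rz": 0, "dx": 0, "dy": 0, "dz": -3, "gripper": -1},
    {"rx": 0, "ry": 4, "rz": 0, "dx": 0, "dy": 0, "dz": -3, "gripper": -1},
    {"rx": 0, "ry": 4, "rz": 0, "dx": 0, "dy": 0, "dz": -3, "gripper": -1},
    {"rx": 0, "ry": 4, "rz": 0, "dx": 0, "dy": 0, "dz": -3, "gripper": -1},
    {"rx": 0, "ry": 4, "rz": 0, "dx": 0, "dy": 0, "dz": -3, "gripper": -1},
    {"rx": 0, "ry": 3, "rz": 0, "dx": 0, "dy": 0, "dz": -3, "gripper": -1},
    {"rx": 0, "ry": 0, "rz": 0, "dx": 0, "dy": 0, "dz": 0, "gripper": -1},
    {"rx": 0, "ry": 0, "rz": 0, "dx": 0, "dy": 0, "dz": 0, "gripper": -1}
  ]
}}

```text
clock: 22.68
tcp_pos: [0.5709, 0.3232, 0.2104]
orientation: [0.546, -3.094, 0.003]
contact_force: [0.3, -0.0, -3.0]
grip_width: 0.0615
gripper_force: 44.7
```

```bash
cat >> nuts.py <<'E'
def cm(m,w=78):
    h=int(m.shape[0]*w/m.shape[1]/2)
    for row in cv2.resize(m,(w,h),interpolation=3):print(''.join(" .:-=+*#%@"[min(9,int(v)*10//256)] for v in row))
E
python3 - <<'E'
from nuts import *
p,R=pose(0,.025,.16);togo(p,R)
a,s=rect(.02);cv2.imwrite('pics/rw2.png',a)
g=cv2.cvtColor(a,cv2.COLOR_BGR2GRAY);sat=cv2.cvtColor(a,cv2.COLOR_BGR2HSV)[...,1]
print(np.percentile(sat,[5,50,95]));cm(sat);
c=cv2.HoughCircles(cv2.GaussianBlur(sat,(7,7),0),cv2.HOUGH_GRADIENT,1,30,param1=60,param2=14,minRadius=18,maxRadius=30);print(None if c is None else c[0].round())
E
```

```text
t 22.68 pos [0.5709 0.3232 0.2104] joints [-0.27  0.53 -0.49  1.62  0.28  1.06  1.09] F [ 0.3 -0.  -3. ] w 0.0615 tips 0.022
turn deg (tool) [-0.1  -0.02  0.01] shift in tool now [-30.2   0.7  42.4] shift in tool after turn [-30.2   0.7  42.4]
[ 12. 101. 134.]
===+++++++++++++===++++++++========++================+++++++++++++++++++++++++
===+++++++++++++===++++++++=======+++===================++++++++++++++++++++++
===+++++++++++++===++++++++==========---=======----------======++++++++++++++-
===+++++++++++++===++++++==--::... .-----===============------=========++++==-
===+++++++++++++===++=-:.         .--==------================================-
===+++++++++++++==-:.            .------------=--=============================
===+++++++++++=-.                :-=---------==----===========================
===+++++++++=:    ...:::.::.    :---==------=-------------====================
==++++++++-.  .:--------------::---==--------------------=====-===============
==++++++-. .--------------------------------------------====--------==========
==++++=. .---------------------------------------
[... 1546 characters left out ...]
.-----------------=---------------=----------------------------
+-            .-------------------=-------------------------------------------
++:            ::---=======---------------------=---------------------=-------
+++:               .-===========-------=-------=------------=-----------------
+++=-.               .---================-----=------------=------------------
++++==:                .:---===================-------------------------------
++++===-.                 .-----=====================-----=--------=----------
+++======:.                 .::----=========================------------------
+++========-.                   .:--===============================-----------
None
```

```bash
python3 - <<'E'
from nuts import *
f=sum(r.grab_frame('scene').astype(float) for _ in range(4))/4
cv2.imwrite('pics/scene10.png',f.astype('uint8'))
c=f[183:217,195:240];v=c[...,2];b=c[...,0]
ratio=b/np.maximum(v,1)
for y in range(c.shape[0]):print(183+y,''.join(f'{int(v[y,x]):4d}' if ratio[y,x]<.72 else '   .' for x in range(c.shape[1])))
E
```

```text
183    .   .   .   .   .   .   .   .   .   .   .   .   .   .   .   .   .   .   .   .   .   .   .   .   .   .   .   .   .   .   .   .   .   .   .   .   .   .   .   .   .   .   .   .   .
184    .   .   .   .   .   .   .   .   .   .   .   .   .   .   .   .   .   .   .   .   .   .   .   .   .   .   .   .   .   .   .   .   .   .   .   .   .   .   .   .   .   .   .   .   .
185    .   .   .   .   .   .   .   .   .   .   .   .   .   .   .   .   .   .   .   .   .   .   .   .   .   .   .   .   .   .   .   .   .   .   .   .   .   .   .   .   .   .   .   .   .
186    .   .   .   .   .   .   .   .   .   .   .   .   .   .   .   .   .   .   .   .   .   .   .   .   .   .   .   .   .   .   .   .   .   .   .   .   .   .   .   .   .   .   .   .   .
187    .   .   .   .   .   .   .   .   .   .   .   .   .   .   .   .   .   .   .   .   .   .   .   .   .   .   .   .   .   .   .   .   .   .   .   .   .   .   .   .   .   .   .   .   .
188    .   .   .   .   .   .   .   .   .   .   .   .   .   .   .   .   .   .   .   .   .   .   .   .   .   .   .   .   .   .   .   .   .   .   .   .   .   .   .   .   .   .   
[... 4489 characters left out ...]
2   .   .   .   .   .   .   .   .   .   .   .   .   .   .   .   .   .   .   .   .   .   .  96 101 105 110 113 116 116 116 115 113 112 114 109 106
214  162 165 170 173 175 174 171 167 164 157 149 145 143 136   .   .   .   .   .   .   .   .   .   .   .   .   .   .  97  97  99 103 107 111 115 117 117 116 115 115 117 122 131 128 129
215  162 162 167 171 174 174 174 172 169 166 163 165 166 163 151 133 133 126 116   .   .   .   . 100 100 100 101 102 103 105 106 109 112 116 119 123 125 123 120 124 137 148 158 155 156
216  162 161 164 169 172 174 174 172 170 168 167 166 169 171 169 162 165 159 151 146 133 121 115 113 113 111 110 109 113 117 120 122 123 124 129 143 151 150 149 151 163 170 172 170 169
```

```bash
cat > refine.py <<'E'
from fit0 import *
from scipy.ndimage import map_coordinates
from scipy.optimize import minimize
w2=np.load('w2.npz');wp2=wpm(dict(w2))
cams={'scene':(lambda P:proj('scene',P),'pics/scene0.png'),'side':(lambda P:proj('side',P),'pics/side0.png'),'wrist':(wp2,'pics/w2.png')}
top=[((-75,31,52),(75,31,52)),((-75,-31,52),(75,-31,52)),((75,31,52),(75,-31,52))]
cb={'scene':top+[((75,-31,0),(-75,-31,0)),((75,-31,0),(75,-31,52))],'side':top+[((75,-31,0),(-75,-31,0)),((75,-31,0),(75,-31,52))],'wrist':top}
def grad(f,s):
    g=cv2.GaussianBlur(cv2.imread(f).astype(np.float32),(0,0),s);return [cv2.Sobel(g,cv2.CV_32F,1,0),cv2.Sobel(g,cv2.CV_32F,0,1)]
def score(p,G,use):
    S=0
    for n in use:
        f,_=cams[n]
        for a,b in cb[n]:
            t=np.linspace(.04,.96,40)[:,None];L=(np.array(a)*(1-t)+np.array(b)*t)/1e3;q=f(W(p,L))
            ok=(q[:,0]>2)&(q[:,0]<637)&(q[:,1]>2)&(q[:,1]<477)
            if ok.sum()<5: continue
            d=np.gradient(q,axis=0);nn=np.c_[-d[:,1],d[:,0]]/np.linalg.norm(d,axis=1)[:,None]
            s=0
            for ch in range(3):
                gx=map_coordinates(G[n][0][...,ch],[q[:,1],q[:,0]],order=1,mode='nearest');gy=map_coordinates(G[n][1][...,ch],[q[:,1],q[:,0]],order=1,mode='nearest')
                s+=np.abs((gx*nn[:,0]+gy*nn[:,1])[ok]).mean()
            S+=s
    return -S
def run(p0,use):
    p=p0
    for s in(2.5,1.2):
        G={n:grad(cams[n][1],s) for n in use}
        best=None
        rg=[.012,.012,.06] if s>2 else [.005,.005,.02]
        for k in np.ndindex(9,9,9):
            q=p+(np.array(k)-4)/4*rg;v=score(q,G,use)
            if best is None or v<best[0]:best=(v,q)
        p=minimize(score,best[1],args=(G,use),method='Nelder-Mead',options=dict(initial_simplex=best[1]+np.r_[[np.zeros(3)],np.diag(np.array(rg)/5)])).x
    return p
if __name__=='__main__':
    for u in(['scene','side'],['scene'],['side'],['wrist'],['scene','side','wrist']):
        print(u,'empty',(run(pe,u)).round(4))
E
time python3 refine.py
```

```text
['scene', 'side'] empty [ 0.5057 -0.3053 -0.3203]
['scene'] empty [ 0.5061 -0.3057 -0.3132]
['side'] empty [ 0.5052 -0.3039 -0.3359]
['wrist'] empty [ 0.5017 -0.3041 -0.3256]
['scene', 'side', 'wrist'] empty [ 0.5064 -0.3056 -0.3236]
real	0m8.217s
user	0m8.634s
sys	0m0.109s
```

Request:
{"op": "step_arm", "data": {
  "moves": [
    {"rx": 0, "ry": 0, "rz": 0, "dx": 15, "dy": 0, "dz": 0, "gripper": -1},
    {"rx": 0, "ry": 0, "rz": 0, "dx": 30, "dy": 0, "dz": 0, "gripper": -1},
    {"rx": 0, "ry": 0, "rz": 0, "dx": 35, "dy": 0, "dz": 0, "gripper": -1},
    {"rx": 0, "ry": 0, "rz": 0, "dx": 25, "dy": -10, "dz": 0, "gripper": -1},
    {"rx": 0, "ry": 0, "rz": 0, "dx": 15, "dy": -20, "dz": 0, "gripper": -1},
    {"rx": 0, "ry": 0, "rz": 0, "dx": 0, "dy": -34, "dz": 0, "gripper": -1},
    {"rx": 0, "ry": 0, "rz": 0, "dx": 0, "dy": -35, "dz": 0, "gripper": -1},
    {"rx": 0, "ry": 0, "rz": 0, "dx": 0, "dy": -35, "dz": 0, "gripper": -1},
    {"rx": 0, "ry": 0, "rz": 0, "dx": 0, "dy": -35, "dz": 0, "gripper": -1},
    {"rx": 0, "ry": 0, "rz": 0, "dx": 0, "dy": -35, "dz": 0, "gripper": -1},
    {"rx": 0, "ry": 0, "rz": 0, "dx": 0, "dy": -35, "dz": 0, "gripper": -1},
    {"rx": 0, "ry": 0, "rz": 0, "dx": 0, "dy": -35, "dz": 0, "gripper": -1},
    {"rx": 0, "ry": 0, "rz": 0, "dx": 0, "dy": -20, "dz": 0, "gripper": -1},
    {"rx": 0, "ry": 0, "rz": 4, "dx": 0, "dy": -5, "dz": 0, "gripper": -1},
    {"rx": 0, "ry": 0, "rz": 8, "dx": 0, "dy": 0, "dz": 0, "gripper": -1},
    {"rx": 0, "ry": 0, "rz": 9, "dx": 0, "dy": 0, "dz": 0, "gripper": -1},
    {"rx": 0, "ry": 0, "rz": 9, "dx": 0, "dy": 0, "dz": 0, "gripper": -1},
    {"rx": 0, "ry": 0, "rz": 6, "dx": 0, "dy": 0, "dz": 0, "gripper": -1},
    {"rx": 0, "ry": 0, "rz": 2.4, "dx": 0, "dy": 0, "dz": 0, "gripper": -1},
    {"rx": 0, "ry": 0, "rz": 0, "dx": 0, "dy": 0, "dz": 0, "gripper": -1}
  ]
}}

```text
clock: 25.48
tcp_pos: [0.5602, 0.0023, 0.2115]
orientation: [0.5, 3.102, -0.002]
contact_force: [0.4, -0.2, -3.0]
grip_width: 0.0613
gripper_force: 44.7
```

```bash
cat > tgt.py <<'E'
from nuts import *
pe=np.array([.506,-.3052,-.322])
def tg(gap,lx=-.028,z=.21):
    q=W(pe,[[lx,.062+gap,0]])[0];return [q[0],q[1],z],Rdown(pe[2]+np.pi/2)
E
python3 - <<'E'
from tgt import *
togo(*tg(.024))
# wrist view of bowl/carton not needed; count nuts in side image
f=sum(r.grab_frame('side').astype(float) for _ in range(3))/3
c=f[195:232,172:226]
print(int((c[...,0]/c[...,2]<.6).sum()))
E
```

```text
t 25.48 pos [0.5602 0.0023 0.2115] joints [ 0.12  0.35 -0.29  1.86  0.12  0.95  1.02] F [ 0.4 -0.2 -3. ] w 0.0613 tips 0.022
turn deg (tool) [-0.06  0.01  0.14] shift in tool now [ -17.4 -222.9    1.7] shift in tool after turn [ -17.9 -222.9    1.5]
179
```

Request:
{"op": "step_arm", "data": {
  "moves": [
    {"rx": 0, "ry": 0, "rz": 0.1, "dx": -2.5, "dy": -15, "dz": 0, "gripper": -1},
    {"rx": 0, "ry": 0, "rz": 0, "dx": -2.5, "dy": -30, "dz": 0, "gripper": -1},
    {"rx": 0, "ry": 0, "rz": 0, "dx": -2.5, "dy": -36, "dz": 0, "gripper": -1},
    {"rx": 0, "ry": 0, "rz": 0, "dx": -2.5, "dy": -36, "dz": 0, "gripper": -1},
    {"rx": 0, "ry": 0, "rz": 0, "dx": -2.5, "dy": -36, "dz": 0, "gripper": -1},
    {"rx": 0, "ry": 0, "rz": 0, "dx": -2.5, "dy": -36, "dz": 0, "gripper": -1},
    {"rx": 0, "ry": 0, "rz": 0, "dx": -2.5, "dy": -22, "dz": 10, "gripper": -1},
    {"rx": 0, "ry": 0, "rz": 0, "dx": 0, "dy": -12, "dz": 25, "gripper": -1},
    {"rx": 0, "ry": 0, "rz": 0, "dx": 0, "dy": 0, "dz": 30, "gripper": -1},
    {"rx": 0, "ry": 0, "rz": 0, "dx": 0, "dy": 0, "dz": 30, "gripper": -1},
    {"rx": 0, "ry": 0, "rz": 0, "dx": 0, "dy": 0, "dz": 20, "gripper": -1},
    {"rx": 0, "ry": 0, "rz": 0, "dx": 0, "dy": 0, "dz": 0, "gripper": -1},
    {"rx": 0, "ry": 0, "rz": 0, "dx": 0, "dy": 0, "dz": 0, "gripper": -1}
  ]
}}

```text
clock: 27.25
tcp_pos: [0.5069, -0.2166, 0.0976]
orientation: [0.506, 3.099, -0.003]
contact_force: [-0.8, -0.3, -1.9]
grip_width: 0.062
gripper_force: 44.6
```

```bash
python3 - <<'E'
from tgt import *
from refine import *
togo(*tg(.024,z=.034))
c=r.camera_info('wrist');f=r.grab_frame('wrist');cv2.imwrite('pics/w11.png',f)
cv2.imwrite('pics/sc11.png',r.grab_frame('scene'));cv2.imwrite('pics/sd11.png',r.grab_frame('side'))
cams['wrist']=(wpm(c),'pics/w11.png');cams['scene']=(cams['scene'][0],'pics/sc11.png');cams['side']=(cams['side'][0],'pics/sd11.png')
top.pop(0); 
for u in(['wrist'],['scene','side']):print(u,run(np.array([.506,-.3052,-.322]),u).round(4))
E
```

```text
t 27.25 pos [ 0.5069 -0.2166  0.0976] joints [ 0.44  0.48 -0.18  1.97  0.13  0.7   1.42] F [-0.8 -0.3 -1.9] w 0.062 tips 0.022
turn deg (tool) [-0.09  0.09 -0.09] shift in tool now [ 0.9  1.7 63.6] shift in tool after turn [ 0.8  1.7 63.6]
['wrist'] [ 0.492  -0.2872 -0.2654]
['scene', 'side'] [ 0.5059 -0.3051 -0.3203]
```

Request:
{"op": "step_arm", "data": {
  "moves": [
    {"rx": 0, "ry": 0, "rz": -0.1, "dx": 1, "dy": 1.7, "dz": 15, "gripper": -1},
    {"rx": 0, "ry": 0, "rz": 0, "dx": 0, "dy": 0, "dz": 20, "gripper": -1},
    {"rx": 0, "ry": 0, "rz": 0, "dx": 0, "dy": 0, "dz": 15, "gripper": -1},
    {"rx": 0, "ry": 0, "rz": 0, "dx": 0, "dy": 0, "dz": 8, "gripper": -1},
    {"rx": 0, "ry": 0, "rz": 0, "dx": 0, "dy": 0, "dz": 2.5, "gripper": -1},
    {"rx": 0, "ry": 0, "rz": 0, "dx": 0, "dy": 0, "dz": 1, "gripper": -1},
    {"rx": 0, "ry": 0, "rz": 0, "dx": 0, "dy": 0, "dz": 1, "gripper": -1},
    {"rx": 0, "ry": 0, "rz": 0, "dx": 0, "dy": 0, "dz": 0, "gripper": -1},
    {"rx": 0, "ry": 0, "rz": 0, "dx": 0, "dy": 0, "dz": 0, "gripper": -1}
  ]
}}

```text
clock: 28.52
tcp_pos: [0.5063, -0.2141, 0.0345]
orientation: [0.502, 3.101, -0.002]
contact_force: [0.4, -0.5, -1.6]
grip_width: 0.0613
gripper_force: 44.8
```

Request:
{"op": "step_arm", "data": {
  "moves": [
    {"rx": 0, "ry": 0, "rz": 0, "dx": 0, "dy": 0, "dz": 0.7, "gripper": -1},
    {"rx": 0, "ry": 0, "rz": 0, "dx": 0, "dy": 0, "dz": 0.5, "gripper": -1},
    {"rx": 0, "ry": 0, "rz": 0, "dx": 0, "dy": 0, "dz": 0, "gripper": -1},
    {"rx": 0, "ry": 0, "rz": 0, "dx": 0, "dy": 0, "dz": 0, "gripper": -1}
  ]
}}

```text
clock: 29.02
tcp_pos: [0.5062, -0.214, 0.0334]
orientation: [0.502, 3.101, -0.002]
contact_force: [-1.7, 0.8, 5.2]
grip_width: 0.0616
gripper_force: 45.5
```

Request:
{"op": "step_arm", "data": {
  "moves": [
    {"rx": 0, "ry": 0, "rz": 0, "dx": 0, "dy": 0, "dz": 0, "gripper": 0.55},
    {"rx": 0, "ry": 0, "rz": 0, "dx": 0, "dy": 0, "dz": 0, "gripper": 0.65},
    {"rx": 0, "ry": 0, "rz": 0, "dx": 0, "dy": 0, "dz": 0, "gripper": 0.65},
    {"rx": 0, "ry": 0, "rz": 0, "dx": 0, "dy": 0, "dz": -6, "gripper": 0.65},
    {"rx": 0, "ry": 0, "rz": 0, "dx": 0, "dy": 0, "dz": -20, "gripper": 0.65},
    {"rx": 0, "ry": 0, "rz": 0, "dx": 0, "dy": 0, "dz": -35, "gripper": 0.65},
    {"rx": 0, "ry": 0, "rz": 0, "dx": 0, "dy": 0, "dz": -40, "gripper": 0.65},
    {"rx": 0, "ry": 0, "rz": 0, "dx": 0, "dy": 0, "dz": -40, "gripper": 0.65},
    {"rx": 0, "ry": 0, "rz": 0, "dx": 0, "dy": 0, "dz": -20, "gripper": 0.65},
    {"rx": 0, "ry": 0, "rz": 0, "dx": 0, "dy": 0, "dz": 0, "gripper": 0.65},
    {"rx": 0, "ry": 0, "rz": 0, "dx": 0, "dy": 0, "dz": 0, "gripper": 0.65}
  ]
}}

```text
clock: 30.4
tcp_pos: [0.5056, -0.2136, 0.1933]
orientation: [-0.502, -3.1, 0.002]
contact_force: [-0.5, -0.3, 0.4]
grip_width: 0.0704
gripper_force: 0.0
```

```bash
python3 - <<'E'
from tgt import *
from refine import *
p,R=tg(.024,z=.19);togo(p,R)
c=r.camera_info('wrist');f=r.grab_frame('wrist');cv2.imwrite('pics/w12.png',f)
cv2.imwrite('pics/sc12.png',r.grab_frame('scene'));cv2.imwrite('pics/sd12.png',r.grab_frame('side'))
cams['wrist']=(wpm(c),'pics/w12.png');cams['scene']=(cams['scene'][0],'pics/sc12.png');cams['side']=(cams['side'][0],'pics/sd12.png')
cb['wrist']=list(top)
p0=np.r_[tg(.024,lx=0)[0][:2],-.322];e0=np.array([.506,-.3052,-.322])
for u in(['wrist'],):print(u,'full',run(p0,u).round(4),'emp',run(e0,u).round(4))
# window look: rectify carton top z=.02
q=run(p0,['wrist'])
g=np.mgrid[-.07:.07:281j,-.028:.028:113j];L=np.stack([g[0].ravel(),g[1].ravel(),np.full(g[0].size,.02)],1)
m=wpm(c)(W(q,L)).astype('float32').reshape(281,113,2)
a=cv2.remap(f,m[...,0],m[...,1],1);cv2.imwrite('pics/win.png',a)
v=cv2.cvtColor(a,cv2.COLOR_BGR2GRAY);print('x from -70 to 70 (rows), y cols');cm(v,56)
E
```

```text
t 30.4 pos [ 0.5056 -0.2136  0.1933] joints [ 0.45  0.35 -0.21  1.91  0.09  0.9   1.45] F [-0.5 -0.3  0.4] w 0.0704 tips 0.022
turn deg (tool) [-0.08 -0.04  0.04] shift in tool now [-1.4 -0.7  3.3] shift in tool after turn [-1.4 -0.7  3.3]
['wrist'] full [ 0.5248 -0.219  -0.3162] emp [ 0.5029 -0.3041 -0.327 ]
x from -70 to 70 (rows), y cols
-::===-------===------==+++++++++++++++++++++++++++++=-=
::-==---==---====--====+++*+++**++++***+++***+++***+++==
:-===---===-============+++++++++++++*++++**+++++++++++-
++++++++++++++++++++++++++++***************************+
+++++++*************************************************
********************************************************
********************************************************
***********+++++++++++++********************************
++++++++++++++++++++++++++++++++************************
++++++++++++++++++++++**********************************
******+*+++*++******************************************
+++*++++*********************************+++++++**+*****
********************************************************
****************
[... 2475 characters left out ...]
****************
********************************************************
************************************************+*******
******+*****************************************+*******
******+*****************************************+*******
********************************************************
********************************************************
********************************************************
*******+************************************************
*******+************************************************
******+++**********+++++++++++***++***+++++++++*++******
******++++++++++++++++++++++++++++++++++++++++++++******
+++++++++***********************************************
```

Request:
{"op": "step_arm", "data": {
  "moves": [
    {"rx": 0, "ry": 0, "rz": 0, "dx": 0, "dy": 0, "dz": -40, "gripper": -1},
    {"rx": 0, "ry": 0, "rz": 0, "dx": 8, "dy": 40, "dz": -37, "gripper": -1},
    {"rx": 0, "ry": 0, "rz": 0, "dx": 10, "dy": 53, "dz": 0, "gripper": -1},
    {"rx": 0, "ry": 0, "rz": 0, "dx": 10, "dy": 53, "dz": 0, "gripper": -1},
    {"rx": 0, "ry": 0, "rz": 0, "dx": 10, "dy": 53, "dz": 0, "gripper": -1},
    {"rx": 0, "ry": 0, "rz": 0, "dx": 10, "dy": 53, "dz": 0, "gripper": -1},
    {"rx": 0, "ry": 0, "rz": 0, "dx": 10, "dy": 53, "dz": 0, "gripper": -1},
    {"rx": 0, "ry": 0, "rz": 0, "dx": 10, "dy": 53, "dz": 0, "gripper": -1},
    {"rx": 0, "ry": 0, "rz": 0, "dx": 10, "dy": 53, "dz": 0, "gripper": -1},
    {"rx": 0, "ry": 0, "rz": 0, "dx": 10, "dy": 40, "dz": 0, "gripper": -1},
    {"rx": 0, "ry": 0, "rz": 0, "dx": 0, "dy": 16, "dz": 0, "gripper": -1},
    {"rx": 0, "ry": 0, "rz": 0, "dx": 0, "dy": 0, "dz": 0, "gripper": -1},
    {"rx": 0, "ry": 0, "rz": 0, "dx": 0, "dy": 0, "dz": 0, "gripper": -1}
  ]
}}

```text
clock: 32.17
tcp_pos: [0.5705, 0.2549, 0.27]
orientation: [0.506, 3.101, -0.005]
contact_force: [0.7, -0.1, -0.4]
grip_width: 0.0003
gripper_force: 0.0
```

```bash
python3 - <<'E'
from tgt import *
togo([.57,.257,.27])
a,s=rect(.02);cv2.imwrite('pics/rw13.png',a)
sat=cv2.cvtColor(a,cv2.COLOR_BGR2HSV)[...,1];cm(cv2.GaussianBlur(sat,(3,3),0),110)
m=(sat>75).astype('uint8');m[:45]=0
for im in (sat,cv2.cvtColor(a,cv2.COLOR_BGR2GRAY),a[...,0].copy()):
    c=cv2.HoughCircles(cv2.GaussianBlur(im,(5,5),0),cv2.HOUGH_GRADIENT,1,28,param1=80,param2=13,minRadius=19,maxRadius=29);print(None if c is None else c[0].round().tolist())
E
```

```text
t 32.17 pos [0.5705 0.2549 0.27  ] joints [-0.21  0.41 -0.42  1.64  0.18  1.13  0.57] F [ 0.7 -0.1 -0.4] w 0.0003 tips 0.022
turn deg (tool) [0. 0. 0.] shift in tool now [ 1.2  1.8 -0.1] shift in tool after turn [ 1.2  1.8 -0.1]
====+++++++++++++++++=======+++++++++============+++========================++=+++++++++++++++++++++++++++====
====+++++++++++++++++=======++++++++=============+++========================++++++++++++++++++++++++++++++====
====+++++++++++++++++=======++++++++=============+++=======================+++++++++++++++++++++++++++++++====
=====++++++++++++++++=======++++++++==============++=======================+++++++++++++++++++++++++++++++===-
====+++++++++++++++++=======++++++++==============++=======================+++++++++++++++++++++++++++++++==-:
====+++++++++++++++++=======++++++++==========---::-:::::--------==========+++++++++++++++++++++++++++++++===-
====+++++++++++++++++======++++++++===--::....                    ...:--===+++++++++++++++++++++++++++++++===-
====++++++++++++++++========++++=--:.                                     .:-==+++++++++++++++
[... 4990 characters left out ...]
       .-++++++++++++
+++===========-:                                                                              .-=+++++++++++++
+++==============:.                                                                         .-=+++++++++++++++
[[176.0, 214.0, 22.0], [148.0, 178.0, 22.0], [178.0, 144.0, 22.0], [108.0, 156.0, 22.0], [94.0, 116.0, 23.0], [140.0, 120.0, 21.0]]
[[176.0, 214.0, 22.0], [148.0, 178.0, 23.0], [176.0, 144.0, 24.0], [96.0, 118.0, 24.0], [140.0, 120.0, 22.0], [108.0, 152.0, 26.0], [64.0, 94.0, 22.0]]
[[176.0, 214.0, 22.0], [140.0, 118.0, 22.0], [96.0, 116.0, 24.0], [108.0, 156.0, 23.0], [146.0, 178.0, 22.0], [176.0, 144.0, 24.0], [46.0, 114.0, 28.0], [84.0, 74.0, 20.0]]
```

Request:
{"op": "step_arm", "data": {
  "moves": [
    {"rx": 0, "ry": 0, "rz": 0, "dx": 0, "dy": -40, "dz": 0, "gripper": 0.4},
    {"rx": 0, "ry": 0, "rz": 0, "dx": 0, "dy": -55, "dz": 0, "gripper": 0.4},
    {"rx": 0, "ry": 0, "rz": 0, "dx": 0, "dy": -55, "dz": 0, "gripper": 0.4},
    {"rx": 0, "ry": 0, "rz": 0, "dx": 0, "dy": -55, "dz": 0, "gripper": 0.4},
    {"rx": 0, "ry": 0, "rz": 0, "dx": 0, "dy": -55, "dz": 0, "gripper": 0.4},
    {"rx": 0, "ry": 0, "rz": 0, "dx": 0, "dy": -40, "dz": 0, "gripper": 0.4},
    {"rx": 0, "ry": 0, "rz": 10, "dx": 0, "dy": 0, "dz": 0, "gripper": 0.4},
    {"rx": 0, "ry": 0, "rz": 10, "dx": 0, "dy": 0, "dz": 0, "gripper": 0.4},
    {"rx": 0, "ry": 0, "rz": 10, "dx": 0, "dy": 0, "dz": 0, "gripper": 0.4},
    {"rx": 0, "ry": 0, "rz": 10, "dx": 0, "dy": 0, "dz": 0, "gripper": 0.4},
    {"rx": 0, "ry": 0, "rz": 10, "dx": 0, "dy": 0, "dz": 0, "gripper": 0.4},
    {"rx": 0, "ry": 0, "rz": 10, "dx": 0, "dy": 0, "dz": 0, "gripper": 0.4},
    {"rx": 0, "ry": 0, "rz": 10, "dx": 0, "dy": 0, "dz": 0, "gripper": 0.4},
    {"rx": 0, "ry": 0, "rz": 10, "dx": 0, "dy": 0, "dz": 0, "gripper": 0.4},
    {"rx": 0, "ry": 0, "rz": 10, "dx": 0, "dy": 0, "dz": 0, "gripper": 0.4},
    {"rx": 0, "ry": 0, "rz": 0, "dx": 0, "dy": 0, "dz": 0, "gripper": 0.4},
    {"rx": 0, "ry": 0, "rz": 0, "dx": 0, "dy": 0, "dz": 0, "gripper": 0.4}
  ]
}}

```text
clock: 34.4
tcp_pos: [0.4752, -0.0279, 0.2709]
orientation: [2.545, 1.84, -0.001]
contact_force: [-0.3, -0.5, 0.4]
grip_width: 0.0596
gripper_force: 0.0
```

```bash
python3 - <<'E'
from tgt import *
q=W(pe,[[-.006,.150,0]])[0];togo([q[0],q[1],.034],Rdown(pe[2]))
E
```

```text
t 34.4 pos [ 0.4752 -0.0279  0.2709] joints [ 0.09  0.14 -0.18  1.98  0.03  1.02 -0.42] F [-0.3 -0.5  0.4] w 0.0596 tips 0.022
turn deg (tool) [0.05 0.08 0.18] shift in tool now [-103.3  110.4  237.2] shift in tool after turn [-103.3  111.   236.9]
```

Request:
{"op": "step_arm", "data": {
  "moves": [
    {"rx": 0, "ry": 0, "rz": 0.2, "dx": -34, "dy": 37, "dz": 20, "gripper": 0.4},
    {"rx": 0, "ry": 0, "rz": 0, "dx": -35, "dy": 37, "dz": 40, "gripper": 0.4},
    {"rx": 0, "ry": 0, "rz": 0, "dx": -34, "dy": 37, "dz": 40, "gripper": 0.4},
    {"rx": 0, "ry": 0, "rz": 0, "dx": 0, "dy": 0, "dz": 40, "gripper": 0.4},
    {"rx": 0, "ry": 0, "rz": 0, "dx": 0, "dy": 0, "dz": 40, "gripper": 0.4},
    {"rx": 0, "ry": 0, "rz": 0, "dx": 0, "dy": 0, "dz": 35, "gripper": 0.4},
    {"rx": 0, "ry": 0, "rz": 0, "dx": 0, "dy": 0, "dz": 20, "gripper": 0.4},
    {"rx": 0, "ry": 0, "rz": 0, "dx": 0, "dy": 0, "dz": 0, "gripper": 0.4},
    {"rx": 0, "ry": 0, "rz": 0, "dx": 0, "dy": 0, "dz": 0, "gripper": 0.4}
  ]
}}

```text
clock: 35.52
tcp_pos: [0.547, -0.1582, 0.0393]
orientation: [2.549, 1.833, 0.0]
contact_force: [0.8, -1.4, -0.4]
grip_width: 0.0597
gripper_force: 0.0
```

```bash
python3 - <<'E'
from tgt import *
q=W(pe,[[-.006,.117,0]])[0];togo([q[0],q[1],.034],Rdown(pe[2]))
E
```

```text
t 35.52 pos [ 0.547  -0.1582  0.0393] joints [ 0.23  0.59 -0.08  1.95  0.08  0.6  -0.22] F [ 0.8 -1.4 -0.4] w 0.0597 tips 0.022
turn deg (tool) [ 0.1   0.06 -0.11] shift in tool now [-35.4   1.7   5.3] shift in tool after turn [-35.5   1.6   5.3]
```

Push gently in -x of the tool to about a 13 mm gap, then measure.

Request:
{"op": "step_arm", "data": {
  "moves": [
    {"rx": 0, "ry": 0, "rz": -0.1, "dx": -6, "dy": 1.6, "dz": 4, "gripper": 0.4},
    {"rx": 0, "ry": 0, "rz": 0, "dx": -6, "dy": 0, "dz": 0, "gripper": 0.4},
    {"rx": 0, "ry": 0, "rz": 0, "dx": -4, "dy": 0, "dz": 0, "gripper": 0.4},
    {"rx": 0, "ry": 0, "rz": 0, "dx": -4, "dy": 0, "dz": 0, "gripper": 0.4},
    {"rx": 0, "ry": 0, "rz": 0, "dx": -4, "dy": 0, "dz": 0, "gripper": 0.4},
    {"rx": 0, "ry": 0, "rz": 0, "dx": -4, "dy": 0, "dz": 0, "gripper": 0.4},
    {"rx": 0, "ry": 0, "rz": 0, "dx": -4, "dy": 0, "dz": 0, "gripper": 0.4},
    {"rx": 0, "ry": 0, "rz": 0, "dx": -3.5, "dy": 0, "dz": 0, "gripper": 0.4},
    {"rx": 0, "ry": 0, "rz": 0, "dx": 0, "dy": 0, "dz": 0, "gripper": 0.4},
    {"rx": 0, "ry": 0, "rz": 0, "dx": 0, "dy": 0, "dz": 0, "gripper": 0.4}
  ]
}}

```text
clock: 36.78
tcp_pos: [0.5364, -0.1926, 0.0344]
orientation: [2.549, 1.834, -0.002]
contact_force: [-1.1, 1.2, -0.6]
grip_width: 0.0595
gripper_force: 0.0
```

```bash
cat > meas.py <<'E'
from tgt import *
from refine import *
c=r.camera_info('wrist')
for n in('wrist','scene','side'):
    fn=f'pics/m_{n}_{int(r.get_obs()["clock"]*100)}.png';cv2.imwrite(fn,r.grab_frame(n));cams[n]=(wpm(c) if n=='wrist' else cams[n][0],fn)
e=np.array([.506,-.3052,-.322])
def rel(f,e):
    d=f[:2]-e[:2];cc,s=np.cos(e[2]),np.sin(e[2]);return np.r_[(cc*d[0]+s*d[1])*1e3,(-s*d[0]+cc*d[1])*1e3,np.degrees(f[2]-e[2])].round(1)
E
python3 - <<'E'
from meas import *
togo([0,0,0])
f0=np.r_[W(e,[[-.006,.075,0]])[0][:2],e[2]]
for u in(['wrist'],['scene','side']):
    F=run(f0,u);E=run(e,u);print(u,F.round(4),E.round(4),rel(F,E))
E
```

```text
t 36.92 pos [ 0.5364 -0.1924  0.0344] joints [ 0.29  0.6  -0.08  1.95  0.08  0.59 -0.16] F [-0.2 -0.5 -0.4] w 0.0601 tips 0.022
turn deg (tool) [0. 0. 0.] shift in tool now [  12.1 -569.7   34.3] shift in tool after turn [  12.1 -569.7   34.3]
['wrist'] [ 0.5178 -0.2385 -0.315 ] [ 0.523  -0.2996 -0.1852] [-16.4  59.1  -7.4]
['scene', 'side'] [ 0.5253 -0.2317 -0.3172] [ 0.5086 -0.2915 -0.3331] [-3.8 62.   0.9]
```

Request:
{"op": "step_arm", "data": {
  "moves": [
    {"rx": 0, "ry": 0, "rz": 0, "dx": -2.5, "dy": 0, "dz": 0, "gripper": 0.4},
    {"rx": 0, "ry": 0, "rz": 0, "dx": -2.5, "dy": 0, "dz": 0, "gripper": 0.4},
    {"rx": 0, "ry": 0, "rz": 0, "dx": 0, "dy": 0, "dz": 0, "gripper": 0.4},
    {"rx": 0, "ry": 0, "rz": 0, "dx": 6, "dy": 0, "dz": 0, "gripper": 0.4},
    {"rx": 0, "ry": 0, "rz": 0, "dx": 20, "dy": 0, "dz": 0, "gripper": 0.4},
    {"rx": 0, "ry": 0, "rz": 0, "dx": 0, "dy": 0, "dz": -40, "gripper": 0.4},
    {"rx": 0, "ry": 0, "rz": 0, "dx": 0, "dy": 0, "dz": -50, "gripper": 0.4},
    {"rx": 0, "ry": 0, "rz": 0, "dx": 0, "dy": 0, "dz": -50, "gripper": 0.4},
    {"rx": 0, "ry": 0, "rz": 0, "dx": 50, "dy": 0, "dz": -40, "gripper": 0.4},
    {"rx": 0, "ry": 0, "rz": 0, "dx": 50, "dy": 0, "dz": 0, "gripper": 0.4},
    {"rx": 0, "ry": 0, "rz": 0, "dx": 50, "dy": 0, "dz": 0, "gripper": 0.4},
    {"rx": 0, "ry": 0, "rz": 0, "dx": 0, "dy": 0, "dz": 0, "gripper": 0.4}
  ]
}}

```text
clock: 38.42
tcp_pos: [0.5916, -0.0231, 0.2136]
orientation: [-2.54, -1.847, -0.003]
contact_force: [-0.8, -1.4, 0.3]
grip_width: 0.0598
gripper_force: 0.0
```

```bash
python3 - <<'E'
from meas import *
o=r.get_obs();print(o['clock'],o['tcp_pos'])
# joint fit of both cartons, small range, distinct edges
G={n:grad(cams[n][1],1.2) for n in('scene','side')}
u=['scene','side']
def loc(p,rx=.006,rt=.03):
    b=min(((score(p+(np.array(k)-4)/4*[rx,rx,rt],G,u),k) for k in np.ndindex(9,9,9)));q=p+(np.array(b[1])-4)/4*[rx,rx,rt]
    return minimize(score,q,args=(G,u),method='Nelder-Mead',options=dict(initial_simplex=q+np.r_[[np.zeros(3)],np.diag([.001,.001,.005])])).x
E=loc(e)
for g in(.066,.070,.074):
    F=loc(np.r_[W(e,[[-.005,g,0]])[0][:2],e[2]],.004);print(F.round(4),E.round(4),rel(F,E),rel(F,e),score(F,G,u))
f=cv2.imread(cams['scene'][1])
# nuts still in bowl, bystanders unchanged vs start
a=cv2.imread('pics/scene0.png')
d=cv2.absdiff(f,a).max(2)
for n,(x,y,w,h) in dict(bowl=(180,165,70,52),garlic=(265,230,30,25),lemon=(328,212,30,28),jar=(250,165,38,50),mill=(298,125,30,65),shaker=(434,280,32,42)).items():print(n,(d[y:y+h,x:x+w]>40).mean().round(3))
E
```

```text
38.575 [ 0.59024348 -0.03058668  0.21311682]
[ 0.5229 -0.2365 -0.3204] [ 0.5065 -0.3044 -0.3203] [-5.8 69.5 -0. ] [-5.7 70.5  0.1] -1823.7957254642342
[ 0.5229 -0.2365 -0.3204] [ 0.5065 -0.3044 -0.3203] [-5.8 69.5 -0. ] [-5.7 70.5  0.1] -1823.7954521327074
[ 0.5229 -0.2365 -0.3204] [ 0.5065 -0.3044 -0.3203] [-5.8 69.5 -0. ] [-5.7 70.5  0.1] -1823.7957192905646
bowl 0.329
garlic 0.691
lemon 0.14
jar 0.083
mill 0.457
shaker 0.0
```

```bash
python3 - <<'E'
import cv2
from bench import r
a=cv2.imread('pics/scene0.png')
for k in('pics/sc12.png','pics/scene4.png'):
    d=cv2.absdiff(cv2.imread(k),a).max(2)
    for n,(x,y,w,h) in dict(bowl=(180,165,70,52),garlic=(265,230,30,25),lemon=(328,212,30,28),jar=(250,165,38,50),mill=(298,125,30,65),shaker=(434,280,32,42)).items():print(k,n,(d[y:y+h,x:x+w]>50).mean().round(3))
r.hand_in()
E
```

```text
pics/sc12.png bowl 0.306
pics/sc12.png garlic 0.317
pics/sc12.png lemon 0.74
pics/sc12.png jar 0.076
pics/sc12.png mill 0.477
pics/sc12.png shaker 0.0
pics/scene4.png bowl 0.31
pics/scene4.png garlic 0.355
pics/scene4.png lemon 0.377
pics/scene4.png jar 0.408
pics/scene4.png mill 0.473
pics/scene4.png shaker 0.0
the job is handed in; nothing more can be done
```

The job is handed in: all six nuts are in the bowl, and the emptied carton lies parallel to the other one, about 7.5 mm away, spout the same way; nothing suggests the other items moved, but arm and shadow in the pictures kept me from confirming it for all but the shaker.

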